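# Clamp the cutting board to the worktop

## Robot

A 6-joint arm with a two-finger parallel gripper is mounted at the origin on a cart in front of the work surface, level with it; the furniture and walls round the work are solid. World frame = base frame: x ahead of the robot, y to its left, z up, the work surface at z = 0. Lengths are in m, angles in rad, forces in N, time in s.
With the tool pointing down it reaches from about 0.25 to 0.85 m from the base axis. Payload 12.5 kg.
Tool frame: the origin (TCP) lies between the finger pads; the fingertips stand 22 mm ahead of it and the grasp point (between the pads) lies 3 mm ahead of it; z points along the fingers, y is the line along which they close (so a half turn about z gives the same grasp; the last joint's range is limited). The gripper opens to 93 mm and grips with 3 to 60 N. Pads are 15 mm wide; open, the fingers measure 128 mm over their backs; the gripper's body (75 mm by 188 mm) begins 65 mm behind the grasp point.
Start: joints at [-1.426, 0.351, 1.652, -0, 1.139, -0.085], TCP at [0.125, -0.536, 0.207] pointing down, gripper open.
Joint ranges: [-2.75, 2.75], [-0.79, 2.1], [0.01, 2.65], [-1.57, 4.71], [0.07, 3.14], [-2.87, 2.87]. Speed limits (rad/s): [2.22, 2.22, 2.79, 3.14, 3.14, 3.14].

## Interface

Orientations are given as a unit quaternion [w, x, y, z].
In Python, from cell import read_state, cams, order gives the robot as it stands.
- The arm moves only by the tool carry_out, never from a script. Its argument "motion" is a list of rows, each an object with "grip": the finger opening in mm, from 0 to 93; "delta_pos": the shift along the tool's x, y, z in mm, a list of three; "dr": the turn, a rotation vector about the tool's x, y, z in degrees, a list of three. In form: [{"grip": grip, "delta_pos": [tx, ty, tz], "dr": [wx, wy, wz]}, ...]. A call has 1 to 8 rows; each row is the pose to reach, as a shift and turn from the pose commanded when the call began, along the tool's axes at that moment; what a row does not reach only later rows make up. A row lasts 1/12 s, in which the tool goes at most 41.7 mm and 7.16 degrees, less where a joint would pass 70% of its speed; a pose out of reach is approached as far as the arm can. A call with a gripper value outside its range is refused whole. The fingers move at their own pace and stop on an object; the grip force is fixed at half the most. Time passes only in rows, so rows that repeat a pose let the fingers close. It gives the time, the measured TCP pose, the force, the opening and the grip force at its end, in the units of the state.
- read_state(): the state, without advancing time (a new reading comes with each control period).
- cams.snapshot(name): name is "side" or "top"; returns the picture (400x640x3 uint8, blue, green, red); there is no depth.
- cams.camera_info(name): a dict with "K" (3x3 intrinsics, pixels), "k1" (the pictures are not rectified: a ray, as slopes to the right and down, at radius r is drawn at 1 + k1 r^2 times it, then the intrinsics apply), "R" (3x3) and "t" (3): a world point X has camera coordinates R X + t. Camera axes: x right, y down, z forward; pixel columns grow to the right and rows downward; lengths in m; the calibration is good to about 2 mm. A picture is of the moment at which its call begins. camera_info takes no time and is no camera call.
- order.finish_job(): hands the job in; it is judged then, once.
The state is a dict: "time": time; "joint_pos": joint angles; "qd": joint speeds; "joint_efforts": joint torques, N m; "position": TCP position; "orientation": TCP orientation; "ft_force": force on the tool from outside, world axes, zero at the start; "torque": the same for the moment, N m; "opening": finger opening in m; "finger_force": force on a finger pad.
Only numpy, scipy, OpenCV 4.12 (cv2) and the standard library are available. Lean on these libraries where they do the work, as an engineer would, in place of code of your own. Each camera call takes 0.05 s, during which the arm holds its last target. There are 200 camera calls.

## Task

Push the wooden board gently under the clamp until its far edge lies fully against the low metal backstop. Then turn the clamp's round knob clockwise (seen from above) until you feel its foot just touch the board, tighten it by one more quarter turn, and let go. Do not overtighten it, and leave the other things on the worktop alone.

Things in the scene. Friction and masses are not known exactly. Their poses are not given: they have to be found in the camera images.
- board: Wooden cutting board, 190 x 270 x 21 mm, about 0.35 to 0.6 kg, loose, lying flat on the worktop. Origin: centre of its underside. x: across its short side (190 mm), from the robot to the backstop; y: along its long side; z up.
- backstop: Low aluminium rail fixed to the worktop, 12 mm thick, 220 mm long, 16 mm high. Origin: middle of the lower edge of the face that looks to the robot and that the board is pushed against. x points into that face, away from the robot (the direction of the push); y along the rail; z up. When the board is home its origin lies at x = -95 mm in this frame.
- clamp: Steel hold-down clamp fixed to the worktop; its grey arm (34 mm wide, top about 84 mm up) reaches over the backstop toward the robot; column 98 mm behind the screw. Origin: on the worktop straight below the vertical screw, 40 mm in front of the backstop's face, axes as the backstop's. Its 30 mm round foot hangs 2 to 8 mm above the board's level: the arm's height was set by hand and is not known.
- clamp_axis (a point): Point on the vertical axis of the clamp's black round fluted knob (45 mm across, 26 mm high), 127 mm above the worktop: the middle of the knob's height at the start, give or take 4 mm. Nothing stands beside the knob. The point is fixed to the column and does not move with the knob. Axes as the clamp's.
- clamp_knob (a joint): Turn of the knob in rad, 0 at the start, growing clockwise from above (tightening). Knob and foot sink 2.5 mm a rad; the knob stays where it is left. Friction: 0.28 N m against either direction. At touch the sprung foot (60 N at once, then 16 N a rad) adds a step of 0.15 N m, then 0.04 N m a rad; held still between steps, the reading steps up alike. Touch comes between 0.7 and 3.3 rad.
- salt_shaker: Salt shaker, 44 mm wide, 90 mm high, a bystander. Origin: centre of its underside.
- garlic: Garlic bulb, 54 mm, a bystander. Origin: centre of its underside.
- lemon: Lemon, 78 x 55 x 56 mm, a bystander. Origin: centre of its underside.
- tomato_1: Tomato, 75 mm wide, 79 mm high, a bystander. Origin: centre of its underside.
Not all that is in view belongs to the job. Of the things that look like the clamp, the larger one is meant.

How it is judged:
On the way, in this order (a step that is already met when the one before it is completed fails the run):
1. the board's far edge lies against the backstop (x of board in the frame of backstop above -0.0985 m and angle between the x axis of board and the x axis of backstop, either way round below 0.035 rad), for 0.2 s.
2. the clamp's foot touches the board (contact force between clamp and board above 15 N), for 0.2 s.
At the end, for the whole second after the job is handed in: the board lies against the backstop (within 3.5 mm and 2 degrees), still and released, and the clamp presses it with 77 to 94 N, that is, its knob stands 60 to 120 degrees past the first touch (all of step 1 and contact force between clamp and board between 77 and 94 N and linear speed of board below 0.01 m/s and velocity of joint clamp_knob between -0.05 and 0.05 rad/s).
It fails at once if the clamp is overtightened, by more than about 140 degrees past touch (contact force between clamp and board above 100 N).
It fails at once if the robot pushes the board harder than 40 N (contact force between any of the fingers, the arm and board above 40 N).
It fails at once if a bystander is moved more than 20 mm (distance of any of salt_shaker, garlic, lemon, tomato_1 from where it was at the start of the episode above 0.02 m).
It also fails if it takes over 72 s, if anything falls off the work surface, if the arm or the gripper's body presses on something with over 40 N, if the wrist force passes 120 N, or if a joint passes its speed limit or range.

## Working session

There is one attempt and no reset: what is moved stays moved. The work goes in short steps, Python scripts to look and compute and a tool call to move; the robot and the scene stay as the last step left them, time stands still between calls to the robot, and variables do not carry over. Pictures are saved under pics/ and viewed, at most 10 in all, crops included, and the job is handed in when it is done.

Besides the shell and the picture viewer there is one more tool, called by a JSON object that holds its "api" and its "payload". carry_out: Moves the arm, as the interface text tells. Its arguments: {"type":"object","properties":{"motion":{"type":"array"}},"required":["motion"]}

```bash
mkdir -p pics; ls; cat > h.py <<'E'
import numpy as np, cv2
from cell import read_state, cams, order
def ray(name,u,v):
    c=cams.camera_info(name);K=np.array(c["K"],float);R=np.array(c["R"]);t=np.array(c["t"])
    d=np.array([c["k1"],0,0,0,0],float)
    p=cv2.undistortPoints(np.array([[[u,v]]],float),K,d)[0,0]
    return -R.T@t, R.T@np.array([p[0],p[1],1])
def onz(name,u,v,z):
    o,d=ray(name,u,v); return o+d*(z-o[2])/d[2]
def proj(name,X):
    c=cams.camera_info(name);K=np.array(c["K"],float);R=np.array(c["R"]);t=np.array(c["t"],float)
    return cv2.projectPoints(np.array([X],float),cv2.Rodrigues(R)[0],t,K,np.array([c["k1"],0,0,0,0],float))[0][0,0]
E
python3 - <<'E'
from h import *
for n in("side","top"):
    cv2.imwrite(f"pics/{n}0.png",cams.snapshot(n)); c=cams.camera_info(n); print(n,ray(n,320,200),c["k1"],c["K"])
print(read_state())
E
```

```text
pics
side (array([0.90014244, 0.82696763, 1.24099845]), array([-0.27212428, -0.52899135, -0.80382278])) -0.1408971197486555 [[511.50421667   0.         321.34637081]
 [  0.         511.50421667 198.58990397]
 [  0.           0.           1.        ]]
top (array([0.32604171, 0.1176033 , 0.97312923]), array([ 0.21736174, -0.02835704, -0.97568809])) 0.02481398060395949 [[422.66376977   0.         320.94931278]
 [  0.         422.66376977 198.50815205]
 [  0.           0.           1.        ]]
{'time': 0.1, 'joint_pos': array([-1.42561349e+00,  3.51146546e-01,  1.65236133e+00, -1.49497171e-05,
        1.13912568e+00, -8.46153763e-02]), 'qd': array([ 0.00019909, -0.00037358, -0.00164029,  0.00036154, -0.00062897,
       -0.00155919]), 'joint_efforts': array([ 6.61467288e-05, -4.98029602e+01, -2.85703897e+01,  7.00001791e-02,
        2.38636660e-02, -6.01092756e-05]), 'position': array([ 0.12524449, -0.53521109,  0.20667442]), 'orientation': array([-5.20009222e-04,  9.93405863e-01,  1.14649556e-01, -2.25432952e-05]), 'ft_force': array([0.18962249, 0.52467332, 0.29963901]), 'torque': array([0.03816357, 0.04956691, 0.05736962]), 'finger_force': 0.0, 'opening': 0.09323023358903482}
```

View pics/top0.png

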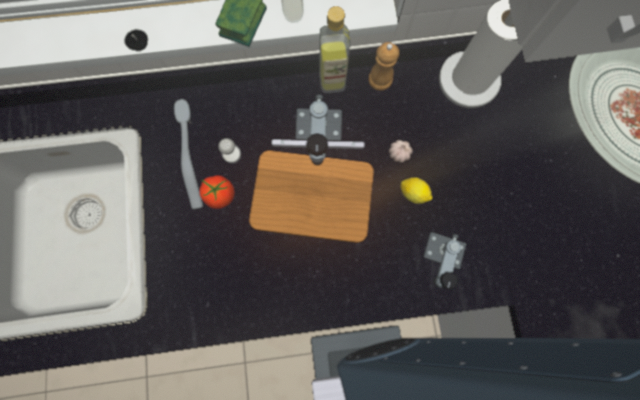

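View pics/side0.png

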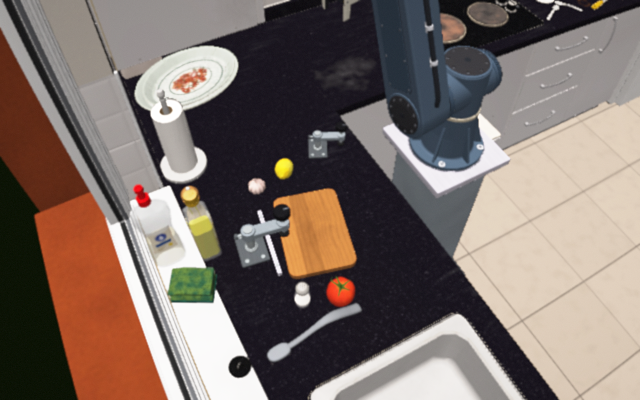

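The top view shows two clamp lookalikes. The larger one stands at the rail, with its knob near top (317,145) and side (283,212). The smaller decoy has its knob near top (447,280) and side (338,136). I choose the one at the rail. The board's corners are at about top (262,152), (374,163), (362,241) and (250,228), and the rail runs from (272,142) to (364,145).

```bash
python3 - <<'E'
from h import *
a=cv2.imread("pics/top0.png"); s=cv2.imread("pics/side0.png")
crop=lambda im,x,y,w,h,k:cv2.resize(im[y:y+h,x:x+w],None,fx=k,fy=k,interpolation=cv2.INTER_CUBIC)
t1=crop(a,240,85,160,165,3.5);t2=crop(s,225,175,60*2,165,2.0)
c=np.zeros((580,800,3),np.uint8);c[:t1.shape[0],:t1.shape[1]]=t1;c[:t2.shape[0],560:560+t2.shape[1]]=t2
cv2.imwrite("pics/crop.png",c)
hsv=cv2.cvtColor(a,cv2.COLOR_BGR2HSV)
m=cv2.inRange(hsv,(5,90,60),(22,255,255));n,l,st,ce=cv2.connectedComponentsWithStats(m)
roi=np.zeros_like(m);roi[145:250,240:385]=1;m=m*roi
cs=max(cv2.findContours(m,0,2)[0],key=cv2.contourArea)
P=np.array([onz("top",u,v,.021)[:2] for u,v in cv2.convexHull(cs)[:,0].astype(float)],np.float32)
r=cv2.minAreaRect(P);print("board",r,cv2.boxPoints(r))
m=cv2.inRange(hsv,(0,0,120),(180,70,255));m[:136]=0;m[152:]=0;m[:,:268]=0;m[:,370:]=0
v,u=np.nonzero(m);q=np.array([onz("top",x,y,.016)[:2] for x,y in zip(u.astype(float),v.astype(float))],np.float32)
print("rail",cv2.minAreaRect(q),cv2.boxPoints(cv2.minAreaRect(q)))
E
```

```text
board ((0.5512745380401611, 0.10369288176298141), (0.2823331356048584, 0.19593332707881927), 75.14417266845703) [[ 0.42038915 -0.00763761]
 [ 0.6097732  -0.0578725 ]
 [ 0.6821599   0.21502337]
 [ 0.49277586  0.26525825]]
rail ((0.6786301136016846, 0.0776570588350296), (0.21811406314373016, 0.015022488310933113), 80.8272933959961) [[ 0.65383005 -0.02880801]
 [ 0.6686604  -0.03120276]
 [ 0.7034302   0.18412212]
 [ 0.6885998   0.18651688]]
```

View pics/crop.png

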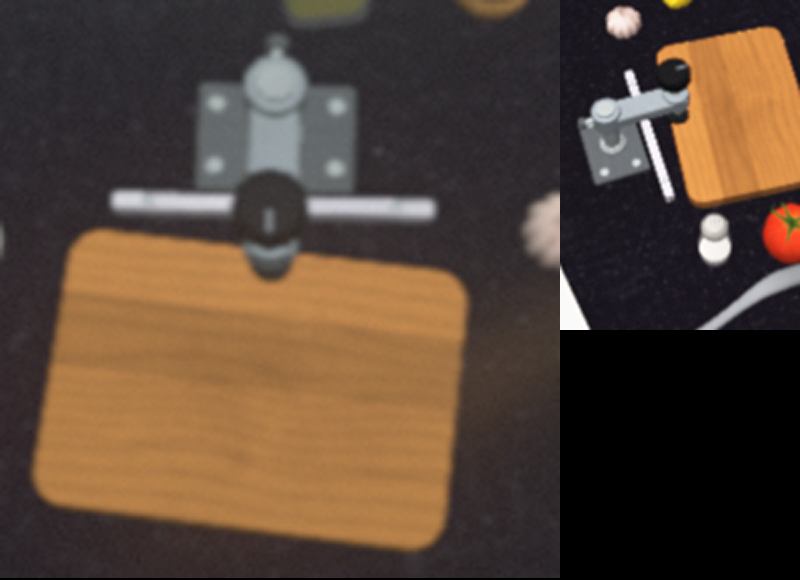

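The crop confirms it: the larger clamp sits over the rail on its four-bolt plate, with the black fluted knob at top (317,145). The board's far edge is about 30 mm short of the rail and turned about 6° to it.

```bash
cat >> h.py <<'E'
from scipy.spatial.transform import Rotation as Ro
def tri(a,b):
    (o1,d1),(o2,d2)=ray("top",*a),ray("side",*b)
    d1=d1/np.linalg.norm(d1);d2=d2/np.linalg.norm(d2)
    k=np.linalg.lstsq(np.c_[d1,-d2],o2-o1,rcond=None)[0];p,q=o1+k[0]*d1,o2+k[1]*d2
    return (p+q)/2,np.linalg.norm(p-q)
def todelta(p):
    s=read_state();q=s["orientation"];R=Ro.from_quat(q[[1,2,3,0]]).as_matrix()
    return R.T@(np.array(p)-s["position"])*1000,R
E
python3 - <<'E'
from h import *
for n,(x0,x1,y0,y1) in {"top":(300,335,128,165),"side":(268,298,198,222)}.items():
    a=cv2.imread(f"pics/{n}0.png");g=a.max(2);m=((g<55)*255).astype(np.uint8)
    mm=np.zeros_like(m);mm[y0:y1,x0:x1]=m[y0:y1,x0:x1]
    k,l,st,ce=cv2.connectedComponentsWithStats(mm)
    print(n,[(st[i].tolist(),ce[i].round(1).tolist()) for i in range(1,k) if st[i][4]>20])
    if n=="top":
        print([ (nm,onz("top",u,v,z).round(3)) for nm,u,v,z in [("tom",217,191,.04),("lemon",416,190,.03),("garlic",400,150,.03),("salt",230,150,.05),("bottle",333,60,.1),("mill",382,70,.05)]])
print("knob from crop",tri((317,144),(283,212)))
ex=np.array([.987,-.16]);ey=np.array([.16,.987])
# rail refinement from the side view: ends of the rail, white pixels
for X in [(.654,-.029,.016),(.6886,.1865,.016),(.634,.0844,.127),(.634,.0844,.14),(.634,.0844,.114)]: print(proj("top",X).round(1),proj("side",X).round(1))
print("push pre",todelta((.440,.116,.207))[0])
E
```

```text
top [([305, 146, 22, 9, 53], [314.2, 150.7])]
[('tom', array([0.585, 0.319, 0.04 ])), ('lemon', array([ 0.531, -0.132,  0.03 ])), ('garlic', array([ 0.631, -0.112,  0.03 ])), ('salt', array([0.675, 0.28 , 0.05 ])), ('bottle', array([0.842, 0.02 , 0.1  ])), ('mill', array([ 0.829, -0.099,  0.05 ]))]
side [([268, 198, 22, 23, 316], [276.6, 211.0])]
knob from crop (array([0.63150047, 0.08513748, 0.13419691]), np.float64(0.003995168717067462))
[363.1 147.2] [261.5 209.9]
[271.7 144.7] [282.5 271.9]
[316.7 144.8] [281.5 213.4]
[316.6 142.7] [281.2 210.6]
[316.7 146.9] [281.9 216.2]
push pre [ 4.54818400e+02 -5.62394128e+02  2.92231433e-01]
```

{"api": "carry_out", "payload": {"motion": [{"grip": 93, "delta_pos": [250, -310, 0], "dr": [0, 0, 12]}, {"grip": 93, "delta_pos": [250, -310, 0], "dr": [0, 0, 12]}, {"grip": 93, "delta_pos": [250, -310, 0], "dr": [0, 0, 12]}, {"grip": 93, "delta_pos": [250, -310, 0], "dr": [0, 0, 12]}, {"grip": 93, "delta_pos": [250, -310, 0], "dr": [0, 0, 12]}, {"grip": 93, "delta_pos": [250, -310, 0], "dr": [0, 0, 12]}, {"grip": 93, "delta_pos": [250, -310, 0], "dr": [0, 0, 12]}, {"grip": 93, "delta_pos": [250, -310, 0], "dr": [0, 0, 12]}]}}

```text
time: 0.77
position: [0.2701, -0.2333, 0.2071]
orientation: [-0.0, 1.0, 0.01, 0.0]
ft_force: [0.5, -0.7, 0.2]
opening: 0.0933
finger_force: 0.0
```

```bash
python3 - <<'E'
from h import *
d,R=todelta((.435,.117,.207));print(d,R.round(3),read_state())
E
```

```text
[ 1.71804157e+02 -3.46940880e+02  7.54843176e-02] [[ 1.    0.02  0.  ]
 [ 0.02 -1.    0.  ]
 [ 0.   -0.   -1.  ]] {'time': 0.7667, 'joint_pos': array([-8.43122381e-01, -1.64312177e-02,  2.09882527e+00,  7.59317496e-05,
        1.05918407e+00,  7.07908754e-01]), 'qd': array([ 1.25888555e+00, -3.16304002e-01,  3.07610101e-01,  4.90051690e-03,
       -4.15257399e-05,  1.25376443e+00]), 'joint_efforts': array([-11.82200611, -25.00286579, -26.56057835,  -0.10147477,
         0.14893397,  -2.26434119]), 'position': array([ 0.27007328, -0.23326251,  0.20705411]), 'orientation': array([-1.63027790e-05,  9.99951350e-01,  9.86384856e-03,  2.97135196e-05]), 'ft_force': array([ 0.53610192, -0.73928046,  0.19717932]), 'torque': array([-0.00483557, -0.02778647, -0.0153455 ]), 'finger_force': 0.0, 'opening': 0.09325898682592931}
```

{"api": "carry_out", "payload": {"motion": [{"grip": 93, "delta_pos": [160, -335, 0], "dr": [0, 0, 10.4]}, {"grip": 93, "delta_pos": [160, -335, 0], "dr": [0, 0, 10.4]}, {"grip": 93, "delta_pos": [160, -335, 0], "dr": [0, 0, 10.4]}, {"grip": 93, "delta_pos": [160, -335, 0], "dr": [0, 0, 10.4]}, {"grip": 93, "delta_pos": [160, -335, 0], "dr": [0, 0, 10.4]}, {"grip": 93, "delta_pos": [160, -335, 0], "dr": [0, 0, 10.4]}, {"grip": 93, "delta_pos": [160, -335, 0], "dr": [0, 0, 10.4]}, {"grip": 93, "delta_pos": [160, -335, 0], "dr": [0, 0, 10.4]}]}}

```text
time: 1.43
position: [0.4024, 0.059, 0.2072]
orientation: [0.0, 0.997, -0.08, 0.0]
ft_force: [0.8, -1.5, 1.1]
opening: 0.0929
finger_force: 0.0
```

{"api": "carry_out", "payload": {"motion": [{"grip": 93, "delta_pos": [0, 0, 0], "dr": [0, 0, 0]}, {"grip": 93, "delta_pos": [0, 0, 0], "dr": [0, 0, 0]}, {"grip": 93, "delta_pos": [0, 0, 0], "dr": [0, 0, 0]}]}}

```text
time: 1.68
position: [0.4018, 0.0565, 0.2068]
orientation: [0.0, 0.997, -0.08, -0.0]
ft_force: [0.4, 0.0, 0.1]
opening: 0.0932
finger_force: 0.0
```

```bash
python3 - <<'E'
from h import *
d,R=todelta((.432,.117,.03));print(d,R.round(3));s=read_state();print(s['joint_pos'],s['position'],s['ft_force'])
# board near edge in tool frame
ex=np.array([.987,-.16])
P=[np.array([.4204,-.0076]),np.array([.4928,.2653])]
for p in P: print((R.T@np.r_[p-s['position'][:2],0])*1000)
E
```

```text
[ 20.36005919 -64.67062077 176.77795299] [[ 0.987 -0.16  -0.001]
 [-0.16  -0.987 -0.   ]
 [-0.001  0.    -1.   ]]
[ 2.48675852e-02  8.33023142e-02  1.99525052e+00 -2.23160125e-04
  1.06405495e+00  1.75618368e+00] [0.40175042 0.05645059 0.20682194] [0.44471098 0.01465896 0.08433143]
[ 2.86405814e+01  6.02494942e+01 -4.72526526e-03]
[ 5.65222601e+01 -2.20710938e+02 -1.37965567e-01]
```

{"api": "carry_out", "payload": {"motion": [{"grip": 93, "delta_pos": [10, -65, 20], "dr": [0, 0, 0]}, {"grip": 93, "delta_pos": [10, -65, 20], "dr": [0, 0, 0]}, {"grip": 93, "delta_pos": [10, -65, 60], "dr": [0, 0, 0]}, {"grip": 93, "delta_pos": [10, -65, 100], "dr": [0, 0, 0]}, {"grip": 93, "delta_pos": [10, -65, 135], "dr": [0, 0, 0]}, {"grip": 93, "delta_pos": [10, -65, 160], "dr": [0, 0, 0]}, {"grip": 93, "delta_pos": [10, -65, 177], "dr": [0, 0, 0]}, {"grip": 93, "delta_pos": [10, -65, 177], "dr": [0, 0, 0]}]}}

```text
time: 2.35
position: [0.4206, 0.1173, 0.0276]
orientation: [0.001, 0.997, -0.082, -0.003]
ft_force: [-1.1, -0.2, -1.0]
opening: 0.093
finger_force: 0.0
```

```bash
python3 - <<'E'
from h import *
cv2.imwrite("pics/top1.png",cams.snapshot("top"));cv2.imwrite("pics/side1.png",cams.snapshot("side"));s=read_state();print(s['joint_pos'],s['position'],s['ft_force'])
a=cv2.imread("pics/side1.png")[150:320,210:410];cv2.imwrite("pics/s1c.png",cv2.resize(a,None,fx=3.5,fy=3.5,interpolation=2))
E
```

```text
[ 1.66331065e-01  4.49714923e-01  2.06293985e+00 -5.07281942e-05
  6.29680932e-01  1.90032796e+00] [0.42254014 0.11807892 0.03051992] [0.20668251 1.08675959 0.40489201]
```

View pics/s1c.png

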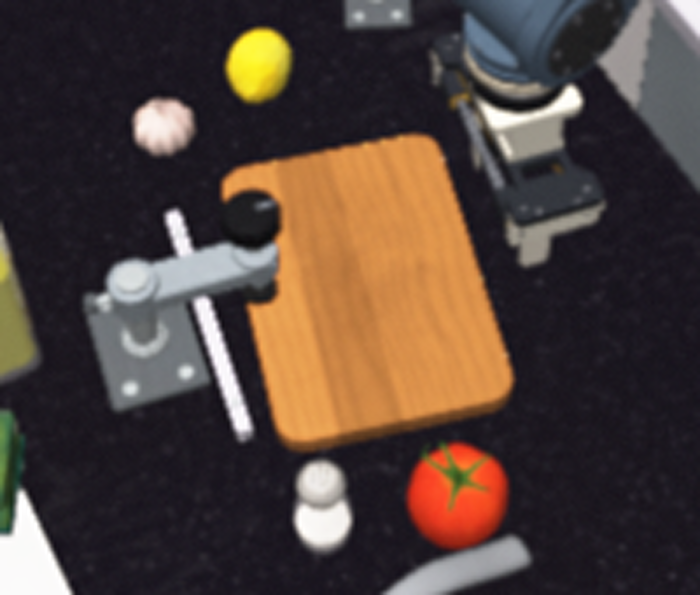

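The tool is standing clear behind the near edge (crop (530,255)). The board's far edge is short of the rail, and the tomato and shaker are free of its path. Next is a slow push.

{"api": "carry_out", "payload": {"motion": [{"grip": 93, "delta_pos": [4, 0, 0], "dr": [0, 0, 0]}, {"grip": 93, "delta_pos": [8, 0, 0], "dr": [0, 0, 0]}, {"grip": 93, "delta_pos": [12, 0, 0], "dr": [0, 0, 0]}, {"grip": 93, "delta_pos": [15, 0, 0], "dr": [0, 0, 0]}, {"grip": 93, "delta_pos": [18, 0, 0], "dr": [0, 0, 0]}, {"grip": 93, "delta_pos": [21, 0, 0], "dr": [0, 0, 0]}, {"grip": 93, "delta_pos": [24, 0, 0], "dr": [0, 0, 0]}, {"grip": 93, "delta_pos": [27, 0, 0], "dr": [0, 0, 0]}]}}

```text
time: 3.12
position: [0.4494, 0.1149, 0.0301]
orientation: [0.0, 0.997, -0.08, -0.0]
ft_force: [-0.1, 0.4, 0.7]
opening: 0.0928
finger_force: 0.0
```

{"api": "carry_out", "payload": {"motion": [{"grip": 93, "delta_pos": [2, 0, 0], "dr": [0, 0, 0]}, {"grip": 93, "delta_pos": [4, 0, 0], "dr": [0, 0, 0]}, {"grip": 93, "delta_pos": [6, 0, 0], "dr": [0, 0, 0]}, {"grip": 93, "delta_pos": [8, 0, 0], "dr": [0, 0, 0]}, {"grip": 93, "delta_pos": [10, 0, 0], "dr": [0, 0, 0]}, {"grip": 93, "delta_pos": [12, 0, 0], "dr": [0, 0, 0]}, {"grip": 93, "delta_pos": [14, 0, 0], "dr": [0, 0, 0]}, {"grip": 93, "delta_pos": [16, 0, 0], "dr": [0, 0, 0]}]}}

```text
time: 3.78
position: [0.4652, 0.1123, 0.0301]
orientation: [-0.0, 0.997, -0.08, 0.0]
ft_force: [-0.3, -0.1, -0.5]
opening: 0.0926
finger_force: 0.0
```

```bash
cat > st.py <<'E'
from h import *
s=read_state();p=s['position'][:2]-[.674,.078];print(s['time'],s['position'],"railx",p@[.987,-.16],p@[.16,.987],"F",s['ft_force'],"M",s['torque'],"j6",s['joint_pos'][5],s['opening'],s['finger_force'])
E
python3 st.py
```

```text
3.7833 [0.46517897 0.11230466 0.03013556] railx -0.2115951026592409 0.0004473394873165728 F [-0.31029547 -0.08768233 -0.54451549] M [-0.02445745  0.05316728 -0.01128522] j6 1.8715240668884743 0.09257175979730063 0.0
```

```bash
cat > look.py <<'E'
import sys
from h import *
n=sys.argv[1]
t=cams.snapshot("top");s=cams.snapshot("side");cv2.imwrite(f"pics/t{n}r.png",t)
A=cv2.resize(t[85:250,240:380],(400,471),interpolation=2);B=cv2.resize(s[170:295,250:360],(400,454),interpolation=2)
c=np.zeros((480,800,3),np.uint8);c[:471,:400]=A;c[:454,400:]=B;cv2.imwrite(f"pics/l{n}.png",c)
E
python3 look.py 2
```

```text
(no output)
```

View pics/l2.png

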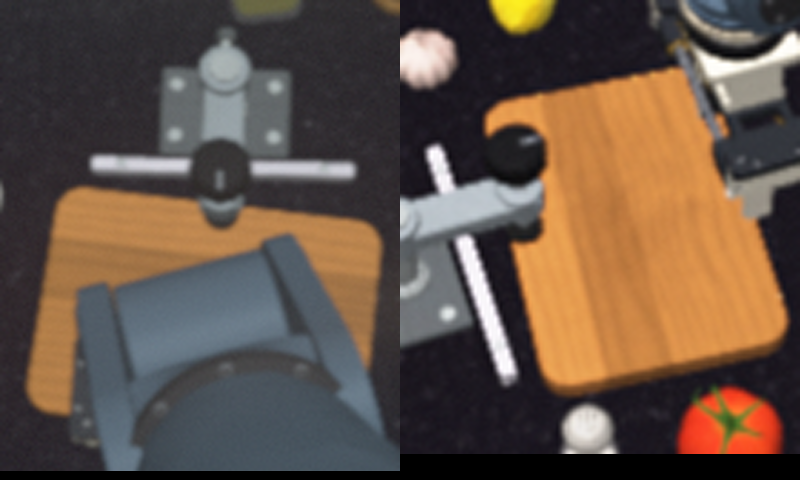

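The board has not moved yet (far-left corner still at side (292,277)), and the left finger has just reached the near edge. I'll go on in small steps.

{"api": "carry_out", "payload": {"motion": [{"grip": 93, "delta_pos": [2, 0, 0], "dr": [0, 0, 0]}, {"grip": 93, "delta_pos": [4, 0, 0], "dr": [0, 0, 0]}, {"grip": 93, "delta_pos": [6, 0, 0], "dr": [0, 0, 0]}, {"grip": 93, "delta_pos": [8, 0, 0], "dr": [0, 0, 0]}]}}

```text
time: 4.22
position: [0.4731, 0.111, 0.0302]
orientation: [0.0, 0.997, -0.081, 0.0]
ft_force: [-0.0, -0.3, -0.3]
opening: 0.0931
finger_force: 0.0
```

```bash
python3 st.py; python3 look.py 3; python3 - <<'E'
from h import *
a=cv2.imread("pics/t2r.png").astype(int);b=cv2.imread("pics/t3r.png").astype(int)
# rows of the board's far edge in two columns, before and after
for im in (cv2.imread("pics/top0.png"),a.astype(np.uint8),b.astype(np.uint8)):
    m=cv2.inRange(cv2.cvtColor(im,cv2.COLOR_BGR2HSV),(5,90,60),(22,255,255));print([145+int(np.argmax(m[145:,c]>0)) for c in (275,290,340,350,360)])
E
```

```text
4.2167 [0.4730929  0.11100123 0.03015154] railx -0.20357550107059402 0.0004270795044057666 F [-0.02485574 -0.2812946  -0.33936196] M [0.032111   0.00036158 0.03796495] j6 1.8666167464488927 0.09308140630691226 0.0
[150, 152, 158, 160, 161]
[151, 152, 158, 160, 161]
[151, 152, 159, 160, 161]
```

```bash
python3 - <<'E'
from h import *
s=cams.snapshot("side");cv2.imwrite("pics/l4.png",cv2.resize(s[165:275,300:400],None,fx=5.4,fy=5.4,interpolation=2))
a=cv2.imread("pics/side0.png");m=cv2.inRange(cv2.cvtColor(a,cv2.COLOR_BGR2HSV),(5,90,60),(22,255,255));m[:180]=0;m[285:]=0;m[:,:265]=0;m[:,365:]=0
m[270:,325:]=0
cs=max(cv2.findContours(m,0,2)[0],key=cv2.contourArea)
P=np.array([onz("side",u,v,.021)[:2] for u,v in cs[:,0].astype(float)],np.float32)
r=cv2.minAreaRect(P);b=cv2.boxPoints(r);print(r,b);print((b-[.674,.078])@np.array([[.987,.16],[-.16,.987]]))
p=read_state()['position'];R=Ro.from_quat(read_state()['orientation'][[1,2,3,0]]).as_matrix()
for y in(-.055,.055):
  X=p+R@np.array([0,y,.022]);print(X,(proj("side",X)-[300,165])*5.4,proj("top",X))
E
```

```text
((0.5543972849845886, 0.10905537754297256), (0.2826860845088959, 0.1947249323129654), 75.26425170898438) [[ 0.42428493 -0.00287354]
 [ 0.6126052  -0.05240404]
 [ 0.68450963  0.2209843 ]
 [ 0.49618936  0.2705148 ]]
[[-0.233529   -0.11977659]
 [-0.03973201 -0.13853195]
 [-0.01250448  0.14280704]
 [-0.20630147  0.16156239]]
[0.48182005 0.1653148  0.00811081] [242.86915824 389.04021358] [290.73390684 229.05208347]
[0.46416546 0.05674079 0.00811063] [173.04110159 228.97970775] [338.48342993 230.48730729]
```

View pics/l4.png

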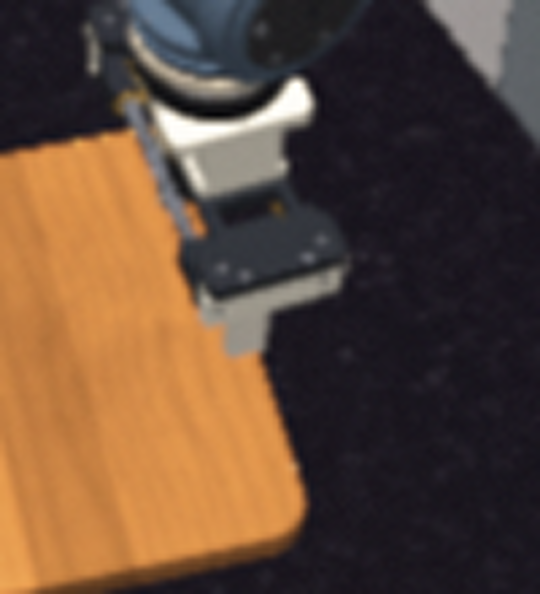

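The visible fingertip sits at crop (245,355), but a tip at z = 8 mm would project to (243,389). So with the gripper open the tips are about 20 mm higher than assumed, and they are passing over the board. I'll back off, go lower and push again.

{"api": "carry_out", "payload": {"motion": [{"grip": 93, "delta_pos": [-15, 0, -3], "dr": [0, 0, 0]}, {"grip": 93, "delta_pos": [-35, 0, -3], "dr": [0, 0, 0]}, {"grip": 93, "delta_pos": [-50, 0, -3], "dr": [0, 0, 0]}, {"grip": 93, "delta_pos": [-50, 0, -3], "dr": [0, 0, 0]}, {"grip": 93, "delta_pos": [-50, 0, 5], "dr": [0, 0, 0]}, {"grip": 93, "delta_pos": [-50, 0, 10], "dr": [0, 0, 0]}, {"grip": 93, "delta_pos": [-50, 0, 14], "dr": [0, 0, 0]}, {"grip": 93, "delta_pos": [-50, 0, 14], "dr": [0, 0, 0]}]}}

```text
time: 5.03
position: [0.4236, 0.1189, 0.0151]
orientation: [0.0, 0.997, -0.081, -0.001]
ft_force: [-0.4, -0.4, -0.4]
opening: 0.0929
finger_force: 0.0
```

```bash
python3 st.py;  python3 - <<'E'
from h import *
s=cams.snapshot("side");cv2.imwrite("pics/l5.png",cv2.resize(s[165:275,300:400],None,fx=5.4,fy=5.4,interpolation=2))
p=read_state()['position'];R=Ro.from_quat(read_state()['orientation'][[1,2,3,0]]).as_matrix()
for z in(0,.011,.022):
  X=p+R@np.array([0,-.055,z]);print(X,(proj("side",X)-[300,165])*5.4)
E
```

```text
5.0333 [0.42363598 0.11887888 0.01508392] railx -0.25364990912164465 0.0002892153003806999 F [-0.36894087 -0.4287186  -0.38383091] M [-0.00278313  0.05703035 -0.02369251] j6 1.8999598600894705 0.09288037437954297 0.0
[0.43249463 0.17318658 0.01543424] [331.72088114 355.07656306]
[0.43248311 0.17318462 0.00443424] [330.58499053 366.35438149]
[ 0.4324716   0.17318266 -0.00656575] [329.46182969 377.49489689]
```

View pics/l5.png

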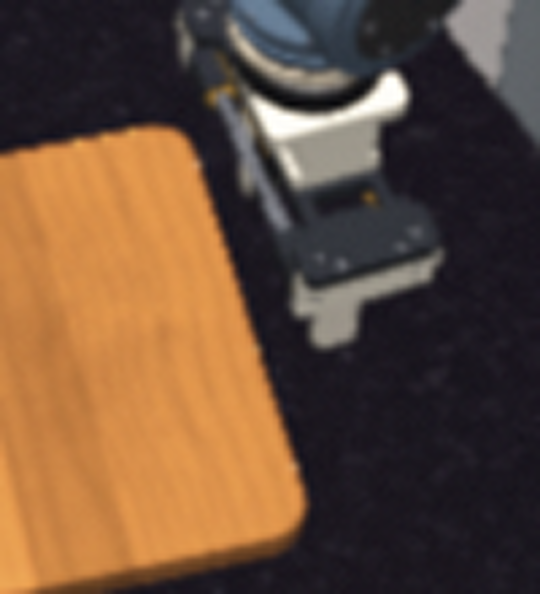

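{"api": "carry_out", "payload": {"motion": [{"grip": 93, "delta_pos": [0, 0, 2], "dr": [0, 0, 0]}, {"grip": 93, "delta_pos": [0, 0, 4], "dr": [0, 0, 0]}, {"grip": 93, "delta_pos": [0, 0, 4], "dr": [0, 0, 0]}]}}

```text
time: 5.33
position: [0.4235, 0.119, 0.0119]
orientation: [0.0, 0.997, -0.081, -0.0]
ft_force: [0.1, -0.6, 0.0]
opening: 0.0931
finger_force: 0.0
```

{"api": "carry_out", "payload": {"motion": [{"grip": 93, "delta_pos": [0, 0, 1], "dr": [0, 0, 0]}, {"grip": 93, "delta_pos": [0, 0, 2], "dr": [0, 0, 0]}, {"grip": 93, "delta_pos": [0, 0, 2], "dr": [0, 0, 0]}]}}

```text
time: 5.58
position: [0.4235, 0.1191, 0.0101]
orientation: [-0.0, 0.997, -0.08, -0.0]
ft_force: [0.4, 0.5, 0.6]
opening: 0.093
finger_force: 0.0
```

{"api": "carry_out", "payload": {"motion": [{"grip": 93, "delta_pos": [0, 0, 1], "dr": [0, 0, 0]}, {"grip": 93, "delta_pos": [0, 0, 2], "dr": [0, 0, 0]}, {"grip": 93, "delta_pos": [0, 0, 2], "dr": [0, 0, 0]}]}}

```text
time: 5.83
position: [0.4234, 0.1191, 0.008]
orientation: [0.0, 0.997, -0.081, -0.0]
ft_force: [0.3, -0.0, 0.3]
opening: 0.0929
finger_force: 0.0
```

{"api": "carry_out", "payload": {"motion": [{"grip": 93, "delta_pos": [0, 0, 1], "dr": [0, 0, 0]}, {"grip": 93, "delta_pos": [0, 0, 2], "dr": [0, 0, 0]}, {"grip": 93, "delta_pos": [0, 0, 2], "dr": [0, 0, 0]}]}}

```text
time: 6.08
position: [0.4235, 0.119, 0.006]
orientation: [0.0, 0.997, -0.081, -0.0]
ft_force: [-0.3, 0.0, -0.3]
opening: 0.0929
finger_force: 0.0
```

```bash
python3 st.py;  python3 - <<'E'
from h import *
s=cams.snapshot("side")
p=read_state()['position'];R=Ro.from_quat(read_state()['orientation'][[1,2,3,0]]).as_matrix()
c=cv2.resize(s[200:250,330:390],None,fx=10,fy=10,interpolation=2)
for y in(-.0465,-.064):
 for z,col in((-.02,(255,0,0)),(0,(0,255,0)),(.02,(0,0,255))):
  for x in (-.0075,.0075):
   X=p+R@np.array([x,y,z]);q=(proj("side",X)-[330,200])*10;cv2.circle(c,tuple(q.astype(int).tolist()),4,col,-1)
cv2.imwrite("pics/l6.png",c)
E
```

```text
6.0833 [0.42346459 0.11904205 0.00597598] railx -0.2538451726944349 0.00042283771819942177 F [-0.28489587  0.03407804 -0.27223375] M [ 0.03901241 -0.02015629  0.00071442] j6 1.9001312939688737 0.09294836814934185 0.0
```

View pics/l6.png

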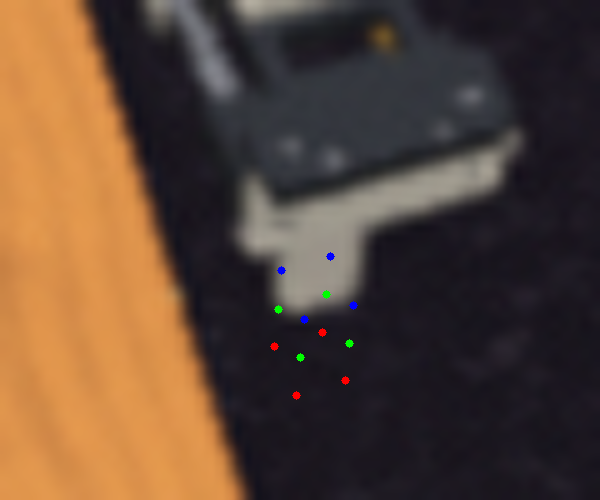

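The tip is near (320,310). If it is at the pad's inner line, that puts it about level with the TCP, so the fingers draw back when open and are now just above the worktop. I'll raise 3 mm and push at this height.

{"api": "carry_out", "payload": {"motion": [{"grip": 93, "delta_pos": [3, 0, -2], "dr": [0, 0, 0]}, {"grip": 93, "delta_pos": [6, 0, -3], "dr": [0, 0, 0]}, {"grip": 93, "delta_pos": [9, 0, -3], "dr": [0, 0, 0]}, {"grip": 93, "delta_pos": [12, 0, -3], "dr": [0, 0, 0]}, {"grip": 93, "delta_pos": [15, 0, -3], "dr": [0, 0, 0]}, {"grip": 93, "delta_pos": [18, 0, -3], "dr": [0, 0, 0]}, {"grip": 93, "delta_pos": [21, 0, -3], "dr": [0, 0, 0]}, {"grip": 93, "delta_pos": [24, 0, -3], "dr": [0, 0, 0]}]}}

```text
time: 6.8
position: [0.4461, 0.1151, 0.0091]
orientation: [0.0, 0.997, -0.081, -0.002]
ft_force: [-12.2, 1.4, 15.4]
opening: 0.0926
finger_force: 7.9
```

{"api": "carry_out", "payload": {"motion": [{"grip": 93, "delta_pos": [2, 0, 0], "dr": [0, 0, 0]}, {"grip": 93, "delta_pos": [4, 0, 0], "dr": [0, 0, 0]}, {"grip": 93, "delta_pos": [6, 0, 0], "dr": [0, 0, 0]}, {"grip": 93, "delta_pos": [8, 0, 0], "dr": [0, 0, 0]}, {"grip": 93, "delta_pos": [10, 0, 0], "dr": [0, 0, 0]}, {"grip": 93, "delta_pos": [12, 0, 0], "dr": [0, 0, 0]}]}}

```text
time: 7.3
position: [0.455, 0.1128, 0.0089]
orientation: [0.001, 0.997, -0.081, -0.005]
ft_force: [-18.7, -1.7, 22.0]
opening: 0.093
finger_force: 11.2
```

```bash
cat > edge.py <<'E'
from h import *
im=cams.snapshot("top");m=cv2.inRange(cv2.cvtColor(im,cv2.COLOR_BGR2HSV),(5,90,60),(22,255,255))
for c in (275,290,340,350,360):
    v=145+int(np.argmax(m[145:,c]>0));X=onz("top",c,v-.5,.021)[:2]-[.674,.078];print(v,(X@[.987,-.16]).round(4),(X@[.16,.987]).round(3),end=" | ")
print()
E
python3 edge.py; python3 st.py
```

```text
149 -0.014 0.101 | 151 -0.0179 0.065 | 155 -0.0243 -0.054 | 156 -0.026 -0.078 | 157 -0.0278 -0.101 | 
7.35 [0.45557211 0.11272335 0.00899669] railx -0.22114406211925483 -0.0006765110426047719 F [-15.97430636  -1.86580674  19.89760878] M [-1.45800386  3.16787909 -0.85437793] j6 1.8762907113247747 0.09308187758401286 10.052551869302988
```

The large upward force (22 N) shows the tips are wedging on the board's top edge, still too high. I'll back off, go lower while watching the force, and push again.

{"api": "carry_out", "payload": {"motion": [{"grip": 93, "delta_pos": [-6, 0, 0], "dr": [0, 0, 0]}, {"grip": 93, "delta_pos": [-15, 0, 0], "dr": [0, 0, 0]}, {"grip": 93, "delta_pos": [-22, 0, 0], "dr": [0, 0, 0]}, {"grip": 93, "delta_pos": [-25, 0, 0], "dr": [0, 0, 0]}, {"grip": 93, "delta_pos": [-25, 0, 2], "dr": [0, 0, 0]}, {"grip": 93, "delta_pos": [-25, 0, 3], "dr": [0, 0, 0]}, {"grip": 93, "delta_pos": [-25, 0, 4], "dr": [0, 0, 0]}, {"grip": 93, "delta_pos": [-25, 0, 4], "dr": [0, 0, 0]}]}}

```text
time: 8.02
position: [0.4345, 0.1173, 0.0049]
orientation: [0.0, 0.997, -0.081, -0.0]
ft_force: [0.5, -0.2, 0.3]
opening: 0.0927
finger_force: 0.0
```

{"api": "carry_out", "payload": {"motion": [{"grip": 93, "delta_pos": [0, 0, 1], "dr": [0, 0, 0]}, {"grip": 93, "delta_pos": [0, 0, 2], "dr": [0, 0, 0]}, {"grip": 93, "delta_pos": [0, 0, 2], "dr": [0, 0, 0]}]}}

```text
time: 8.27
position: [0.4344, 0.1173, 0.0029]
orientation: [0.0, 0.997, -0.081, -0.0]
ft_force: [0.1, 0.1, 0.7]
opening: 0.0932
finger_force: 0.0
```

{"api": "carry_out", "payload": {"motion": [{"grip": 93, "delta_pos": [0, 0, 1], "dr": [0, 0, 0]}, {"grip": 93, "delta_pos": [0, 0, 2], "dr": [0, 0, 0]}, {"grip": 93, "delta_pos": [0, 0, 2], "dr": [0, 0, 0]}]}}

```text
time: 8.52
position: [0.4343, 0.1173, 0.001]
orientation: [0.0, 0.997, -0.081, -0.0]
ft_force: [0.6, -0.7, -0.5]
opening: 0.093
finger_force: 0.0
```

```bash
python3 edge.py; python3 st.py
```

```text
149 -0.014 0.101 | 150 -0.0154 0.065 | 155 -0.0243 -0.054 | 156 -0.026 -0.078 | 157 -0.0278 -0.101 | 
8.5667 [0.43433376 0.11728225 0.00103515] railx -0.24283574343026113 0.0004249819301230089 F [ 1.24551001 -0.05171238 -0.61957685] M [ 0.08262205 -0.0034704   0.00402059] j6 1.8921938547317614 0.09323604796374245 0.0
```

Still no contact with the worktop. I'll go 4 mm lower with a force check, then push.

{"api": "carry_out", "payload": {"motion": [{"grip": 93, "delta_pos": [0, 0, 1], "dr": [0, 0, 0]}, {"grip": 93, "delta_pos": [0, 0, 2], "dr": [0, 0, 0]}, {"grip": 93, "delta_pos": [0, 0, 2], "dr": [0, 0, 0]}]}}

```text
time: 8.82
position: [0.4343, 0.1173, -0.001]
orientation: [0.0, 0.997, -0.08, -0.0]
ft_force: [0.9, -0.5, 0.2]
opening: 0.0929
finger_force: 0.0
```

{"api": "carry_out", "payload": {"motion": [{"grip": 93, "delta_pos": [0, 0, 1], "dr": [0, 0, 0]}, {"grip": 93, "delta_pos": [0, 0, 2], "dr": [0, 0, 0]}, {"grip": 93, "delta_pos": [0, 0, 2], "dr": [0, 0, 0]}]}}

```text
time: 9.07
position: [0.4343, 0.1173, -0.003]
orientation: [0.0, 0.997, -0.081, -0.0]
ft_force: [-0.9, 0.6, 0.7]
opening: 0.0929
finger_force: 0.0
```

{"api": "carry_out", "payload": {"motion": [{"grip": 93, "delta_pos": [3, 0, 0], "dr": [0, 0, 0]}, {"grip": 93, "delta_pos": [6, 0, 0], "dr": [0, 0, 0]}, {"grip": 93, "delta_pos": [9, 0, 0], "dr": [0, 0, 0]}, {"grip": 93, "delta_pos": [12, 0, 0], "dr": [0, 0, 0]}, {"grip": 93, "delta_pos": [14, 0, 0], "dr": [0, 0, 0]}, {"grip": 93, "delta_pos": [16, 0, 0], "dr": [0, 0, 0]}]}}

```text
time: 9.57
position: [0.4505, 0.1147, -0.0029]
orientation: [-0.0, 0.997, -0.081, 0.0]
ft_force: [0.2, -0.4, 0.1]
opening: 0.093
finger_force: 0.0
```

```bash
python3 edge.py; python3 st.py
```

```text
149 -0.014 0.101 | 150 -0.0154 0.065 | 155 -0.0243 -0.054 | 156 -0.026 -0.078 | 157 -0.0278 -0.101 | 
9.6167 [ 0.45074889  0.11465382 -0.00282844] railx -0.2262134527866687 0.00045713850624838566 F [0.20149638 0.67243461 0.62780205] M [ 0.01952111 -0.03161883 -0.03756736] j6 1.8810291791834124 0.09318416638666155 0.07339156326764851
```

{"api": "carry_out", "payload": {"motion": [{"grip": 93, "delta_pos": [2, 0, 0], "dr": [0, 0, 0]}, {"grip": 93, "delta_pos": [4, 0, 0], "dr": [0, 0, 0]}, {"grip": 93, "delta_pos": [6, 0, 0], "dr": [0, 0, 0]}, {"grip": 93, "delta_pos": [8, 0, 0], "dr": [0, 0, 0]}]}}

```text
time: 9.95
position: [0.4566, 0.1132, -0.0031]
orientation: [0.0, 0.997, -0.081, -0.002]
ft_force: [-5.7, -0.6, 3.9]
opening: 0.0931
finger_force: 3.0
```

```bash
python3 edge.py; python3 st.py
```

```text
148 -0.0115 0.101 | 149 -0.0129 0.065 | 153 -0.0193 -0.054 | 153 -0.0186 -0.078 | 154 -0.0204 -0.101 | 
10.0 [ 0.45707485  0.11321059 -0.00309169] railx -0.2197388212388209 4.482616249882835e-05 F [-3.38471937 -0.92389274  1.39273587] M [-0.27530683  0.71006075 -0.2377238 ] j6 1.8761847659546333 0.09287990983431339 1.8217920139431953
```

Now it pushes at 3 to 6 N and the board follows, so I continue.

{"api": "carry_out", "payload": {"motion": [{"grip": 93, "delta_pos": [2, 0, 0], "dr": [0, 0, 0]}, {"grip": 93, "delta_pos": [4, 0, 0], "dr": [0, 0, 0]}, {"grip": 93, "delta_pos": [6, 0, 0], "dr": [0, 0, 0]}, {"grip": 93, "delta_pos": [7, 0, 0], "dr": [0, 0, 0]}, {"grip": 93, "delta_pos": [8, 0, 0], "dr": [0, 0, 0]}]}}

```text
time: 10.42
position: [0.4653, 0.112, -0.0031]
orientation: [0.0, 0.997, -0.081, -0.001]
ft_force: [-4.0, -0.8, 0.5]
opening: 0.0929
finger_force: 1.7
```

```bash
python3 edge.py; python3 st.py
```

```text
147 -0.009 0.101 | 147 -0.0079 0.065 | 149 -0.0093 -0.054 | 150 -0.0111 -0.077 | 150 -0.0104 -0.101 | 
10.4667 [ 0.46577294  0.11208575 -0.00301572] railx -0.21097383074840712 0.0003263005562845824 F [-2.11351126 -0.48044944 -0.68416394] M [-0.04053764  0.4051931  -0.12730309] j6 1.8709419449917297 0.09309746404214644 1.1115506663918495
```

{"api": "carry_out", "payload": {"motion": [{"grip": 93, "delta_pos": [2, 0, 0], "dr": [0, 0, 0]}, {"grip": 93, "delta_pos": [3.5, 0, 0], "dr": [0, 0, 0]}, {"grip": 93, "delta_pos": [5, 0, 0], "dr": [0, 0, 0]}]}}

```text
time: 10.72
position: [0.4712, 0.1114, -0.0029]
orientation: [-0.0, 0.997, -0.08, 0.0]
ft_force: [-2.4, 0.0, -0.4]
opening: 0.0931
finger_force: 1.4
```

{"api": "carry_out", "payload": {"motion": [{"grip": 93, "delta_pos": [1, 0, 0], "dr": [0, 0, 0]}, {"grip": 93, "delta_pos": [1.5, 0, 0], "dr": [0, 0, 0]}]}}

```text
time: 10.88
position: [0.4725, 0.1112, -0.0029]
orientation: [-0.0, 0.997, -0.08, 0.0]
ft_force: [-3.5, 1.2, 0.6]
opening: 0.093
finger_force: 1.7
```

{"api": "carry_out", "payload": {"motion": [{"grip": 93, "delta_pos": [0.7, 0, 0], "dr": [0, 0, 0]}, {"grip": 93, "delta_pos": [1, 0, 0], "dr": [0, 0, 0]}]}}

```text
time: 11.05
position: [0.4735, 0.111, -0.0029]
orientation: [-0.0, 0.997, -0.08, 0.0]
ft_force: [-2.9, -0.5, -0.2]
opening: 0.0928
finger_force: 1.2
```

```bash
python3 edge.py; python3 st.py
```

```text
145 -0.004 0.101 | 146 -0.0054 0.065 | 147 -0.0043 -0.054 | 147 -0.0036 -0.077 | 148 -0.0054 -0.101 | 
11.1 [ 0.47349861  0.11098207 -0.00287987] railx -0.20317200304185573 0.00047307789878406803 F [-2.03037095  0.36857683 -1.97474311] M [0.05283534 0.38569202 0.0531691 ] j6 1.8663500343612052 0.09307929776365828 1.0690224263817072
```

{"api": "carry_out", "payload": {"motion": [{"grip": 93, "delta_pos": [0.7, 0, 0], "dr": [0, 0, 0]}, {"grip": 93, "delta_pos": [1, 0, 0], "dr": [0, 0, 0]}]}}

```text
time: 11.27
position: [0.4744, 0.1108, -0.0029]
orientation: [0.0, 0.997, -0.08, 0.0]
ft_force: [-1.8, 0.3, -1.3]
opening: 0.093
finger_force: 1.2
```

{"api": "carry_out", "payload": {"motion": [{"grip": 93, "delta_pos": [0.7, 0, 0], "dr": [0, 0, 0]}, {"grip": 93, "delta_pos": [1, 0, 0], "dr": [0, 0, 0]}]}}

```text
time: 11.43
position: [0.4755, 0.1106, -0.0029]
orientation: [-0.0, 0.997, -0.081, 0.0]
ft_force: [-2.7, -0.2, -0.6]
opening: 0.0932
finger_force: 1.3
```

{"api": "carry_out", "payload": {"motion": [{"grip": 93, "delta_pos": [0.5, 0, 0], "dr": [0, 0, 0]}, {"grip": 93, "delta_pos": [1, 0, 0], "dr": [0, 0, 0]}]}}

```text
time: 11.6
position: [0.4758, 0.1105, -0.0029]
orientation: [0.0, 0.997, -0.081, -0.001]
ft_force: [-8.3, 3.1, 5.5]
opening: 0.093
finger_force: 4.2
```

```bash
python3 edge.py; python3 st.py
```

```text
145 -0.004 0.101 | 145 -0.0029 0.065 | 147 -0.0043 -0.054 | 147 -0.0036 -0.077 | 147 -0.0029 -0.101 | 
11.65 [ 0.4757592   0.11054426 -0.00284632] railx -0.2008707552030555 0.0004026573565502932 F [-5.769754    1.61897587  2.82528921] M [0.31900173 1.06145459 0.06610973] j6 1.8644676187126694 0.09285199206411937 3.0920832976698875
```

{"api": "carry_out", "payload": {"motion": [{"grip": 93, "delta_pos": [0.5, 0, 0], "dr": [0, 0, 0]}, {"grip": 93, "delta_pos": [0.5, 0, 0], "dr": [0, 0, 0]}]}}

```text
time: 11.82
position: [0.4758, 0.1105, -0.0029]
orientation: [0.0, 0.997, -0.081, -0.001]
ft_force: [-9.2, 2.3, 4.5]
opening: 0.0927
finger_force: 4.4
```

{"api": "carry_out", "payload": {"motion": [{"grip": 93, "delta_pos": [0.5, 0, 0], "dr": [0, 0, 0]}, {"grip": 93, "delta_pos": [0.5, 0, 0], "dr": [0, 0, 0]}, {"grip": 93, "delta_pos": [0.5, 0, 0], "dr": [0, 0, 0]}]}}

```text
time: 12.07
position: [0.4757, 0.1105, -0.0029]
orientation: [0.0, 0.997, -0.08, -0.002]
ft_force: [-10.7, 2.8, 8.4]
opening: 0.0932
finger_force: 5.6
```

```bash
python3 edge.py; python3 st.py
```

```text
145 -0.004 0.101 | 145 -0.0029 0.065 | 147 -0.0043 -0.054 | 147 -0.0036 -0.077 | 147 -0.0029 -0.101 | 
12.1167 [ 0.47577091  0.11052748 -0.00286658] railx -0.20085651013806846 0.00038796308928085946 F [-10.03515789   3.60486663   7.92117962] M [0.76051911 1.7894614  0.1174946 ] j6 1.8639428222015886 0.09219926648320817 5.569625347852707
```

The push force has risen to 10 N with no further motion and a near-zero Mz, so both fingers bear equally and the far edge is parallel to the rail. The board is home. I'll retreat and go up.

{"api": "carry_out", "payload": {"motion": [{"grip": 93, "delta_pos": [-5, 0, 0], "dr": [0, 0, 0]}, {"grip": 93, "delta_pos": [-20, 0, 0], "dr": [0, 0, 0]}, {"grip": 93, "delta_pos": [-40, 0, 0], "dr": [0, 0, 0]}, {"grip": 93, "delta_pos": [-45, 0, -40], "dr": [0, 0, -7]}, {"grip": 93, "delta_pos": [-45, 0, -80], "dr": [0, 0, -14]}, {"grip": 93, "delta_pos": [-45, 0, -120], "dr": [0, 0, -21]}, {"grip": 93, "delta_pos": [-45, 0, -160], "dr": [0, 0, -28]}, {"grip": 93, "delta_pos": [-45, 0, -200], "dr": [0, 0, -35]}]}}

```text
time: 12.78
position: [0.4332, 0.1175, 0.1997]
orientation: [0.0, 0.974, 0.226, 0.001]
ft_force: [-0.3, 0.3, 0.2]
opening: 0.0929
finger_force: 0.0
```

{"api": "carry_out", "payload": {"motion": [{"grip": 93, "delta_pos": [0, 0, -30], "dr": [0, 0, -7]}, {"grip": 93, "delta_pos": [0, 0, -30], "dr": [0, 0, -14]}, {"grip": 93, "delta_pos": [0, 0, -30], "dr": [0, 0, -21]}, {"grip": 93, "delta_pos": [0, 0, -30], "dr": [0, 0, -28]}, {"grip": 93, "delta_pos": [0, 0, -30], "dr": [0, 0, -35]}, {"grip": 93, "delta_pos": [0, 0, -30], "dr": [0, 0, -42]}, {"grip": 93, "delta_pos": [0, 0, -30], "dr": [0, 0, -49]}, {"grip": 93, "delta_pos": [0, 0, -30], "dr": [0, 0, -56]}]}}

```text
time: 13.45
position: [0.4335, 0.1175, 0.2275]
orientation: [0.001, 0.754, 0.657, 0.001]
ft_force: [0.6, 0.2, -0.4]
opening: 0.0932
finger_force: 0.0
```

{"api": "carry_out", "payload": {"motion": [{"grip": 93, "delta_pos": [0, 0, 0], "dr": [0, 0, -7]}, {"grip": 93, "delta_pos": [0, 0, 0], "dr": [0, 0, -14]}, {"grip": 93, "delta_pos": [0, 0, 0], "dr": [0, 0, -21]}, {"grip": 93, "delta_pos": [0, 0, 0], "dr": [0, 0, -28]}, {"grip": 93, "delta_pos": [0, 0, 0], "dr": [0, 0, -35]}, {"grip": 93, "delta_pos": [0, 0, 0], "dr": [0, 0, -42]}, {"grip": 93, "delta_pos": [0, 0, 0], "dr": [0, 0, -49]}, {"grip": 93, "delta_pos": [0, 0, 0], "dr": [0, 0, -56]}]}}

```text
time: 14.12
position: [0.4335, 0.1175, 0.2275]
orientation: [0.001, 0.358, 0.934, 0.0]
ft_force: [-0.3, 0.3, 0.5]
opening: 0.093
finger_force: 0.0
```

{"api": "carry_out", "payload": {"motion": [{"grip": 93, "delta_pos": [0, 0, 0], "dr": [0, 0, -7]}, {"grip": 93, "delta_pos": [0, 0, 0], "dr": [0, 0, -14]}, {"grip": 93, "delta_pos": [0, 0, 0], "dr": [0, 0, -21]}, {"grip": 93, "delta_pos": [0, 0, 0], "dr": [0, 0, -28]}, {"grip": 93, "delta_pos": [0, 0, 0], "dr": [0, 0, -35]}, {"grip": 93, "delta_pos": [0, 0, 0], "dr": [0, 0, -42]}, {"grip": 93, "delta_pos": [0, 0, 0], "dr": [0, 0, -49]}, {"grip": 93, "delta_pos": [0, 0, 0], "dr": [0, 0, -56]}]}}

```text
time: 14.78
position: [0.4335, 0.1175, 0.2275]
orientation: [0.001, -0.123, 0.992, -0.0]
ft_force: [0.1, 0.3, 0.1]
opening: 0.093
finger_force: 0.0
```

{"api": "carry_out", "payload": {"motion": [{"grip": 93, "delta_pos": [0, 0, 0], "dr": [0, 0, -7]}, {"grip": 93, "delta_pos": [0, 0, 0], "dr": [0, 0, -14]}, {"grip": 93, "delta_pos": [0, 0, 0], "dr": [0, 0, -21]}, {"grip": 93, "delta_pos": [0, 0, 0], "dr": [0, 0, -28]}, {"grip": 93, "delta_pos": [0, 0, 0], "dr": [0, 0, -35]}, {"grip": 93, "delta_pos": [0, 0, 0], "dr": [0, 0, -42]}, {"grip": 93, "delta_pos": [0, 0, 0], "dr": [0, 0, -49]}, {"grip": 93, "delta_pos": [0, 0, 0], "dr": [0, 0, -49]}]}}

```text
time: 15.45
position: [0.4335, 0.1176, 0.2275]
orientation: [0.001, -0.523, 0.852, -0.0]
ft_force: [-0.2, 0.1, 0.0]
opening: 0.0932
finger_force: 0.0
```

```bash
python3 edge.py; python3 st.py; python3 - <<'E'
from h import *
t=cams.snapshot("top");s=cams.snapshot("side");cv2.imwrite("pics/t7.png",t);cv2.imwrite("pics/s7.png",s)
for n,im,(x0,x1,y0,y1) in (("top",t,(298,336,126,168)),("side",s,(266,300,196,224))):
    g=cv2.GaussianBlur(im,(3,3),0);h=cv2.cvtColor(im,cv2.COLOR_BGR2HSV)
    print(n);print(im.max(2)[y0:y1:3,x0:x1:3])
print(todelta((.633,.085,.25))[0])
E
```

```text
145 -0.004 0.101 | 145 -0.0029 0.065 | 145 0.0007 -0.053 | 145 0.0014 -0.077 | 147 -0.0029 -0.101 | 
15.5 [0.43337458 0.11755375 0.22745426] railx -0.24382588433594443 0.0005394810924274498 F [ 0.91462387  0.53147799 -0.34723053] M [ 0.0920301  -0.06995672  0.03283668] j6 -2.502878553525283 0.09312563931972172 0.0
top
[[107 108 107 110 120 162 165 167 165 133 108 107 106]
 [110 131 112 110 125 166 166 166 168 131 108 110 110]
 [133 183 122 107 129 158 150 157 166 130 108 106 166]
 [109 112 108 109  85  59  54  55  78 117 107 109 128]
 [ 95  95  98  81  54  55  56  58  52  62 101 104 103]
 [200 201 196  92  53  57  54  55  54  54 123 141 135]
 [189 188 187  70  54  55  79  56  55  49 154 202 175]
 [187 186 187 100  54  55 116  62  57  48 156 180  88]
 [193 193 192 128  47  49 106  60  57  69 107  96  83]
 [185 186 186 183  81  61  77  89  98 101 106 107 107]
 [193 181 149 109  97 100 104 106 109 109 111 114 115]
 [ 94  98 102 105 105 110 111 112 114 115 118 117 118]
 [107 108 110 111 113 116 117 118 118 120 123 119 122]
 [113 112 117 117 117 119 120 120 120 123 124 122 123]]
side
[[ 31  33  34  33  29  31  34  30  34  33  89 168]
 [ 33  30  34  30  31  29  49 107 183 219 226 223]
 [ 35  35  31 101 155 191 207 203 202 220 224 220]
 [147 217 231 214  67  34  40 138 205 207 221 222]
 [233 230 229  39  34  35 110  98 171 199 221 216]
 [232 228 223  33  35  36  34  33 133 204 205 215]
 [231 231 220  29  34  36  34  26 118 202 191 217]
 [233 235 230  60  23  22  24  19 194 200 204 212]
 [230 227 199 182  84  32  53 178 202 206 200 206]
 [205 206 208 201 201 203 203 188 185 205 197 202]]
[ -63.3477925  -192.31031018  -22.51145652]
```

{"api": "carry_out", "payload": {"motion": [{"grip": 93, "delta_pos": [-63, -192, 0], "dr": [0, 0, 0]}, {"grip": 93, "delta_pos": [-63, -192, 0], "dr": [0, 0, 0]}, {"grip": 93, "delta_pos": [-63, -192, 0], "dr": [0, 0, 0]}, {"grip": 93, "delta_pos": [-63, -192, 0], "dr": [0, 0, 0]}, {"grip": 93, "delta_pos": [-63, -192, 0], "dr": [0, 0, 0]}, {"grip": 93, "delta_pos": [-63, -192, 0], "dr": [0, 0, 0]}, {"grip": 93, "delta_pos": [-63, -192, 0], "dr": [0, 0, 0]}]}}

```text
time: 16.18
position: [0.6331, 0.0852, 0.2259]
orientation: [-0.001, -0.519, 0.855, 0.0]
ft_force: [-0.2, 0.0, -0.1]
opening: 0.0926
finger_force: 0.0
```

```bash
python3 st.py; python3 - <<'E'
from h import *
print(todelta((.633,.085,.124))[0])
s=cams.snapshot("side");cv2.imwrite("pics/s8.png",cv2.resize(s[120:260,220:350],None,fx=4.2,fy=4.2,interpolation=2))
E
```

```text
16.1833 [0.63314281 0.08524901 0.22590998] railx -0.04148588999952068 0.0006176255328414667 F [-2.35581029e-01  6.10486062e-05 -5.18466981e-02] M [ 0.10080627 -0.09035213 -0.02474029] j6 -2.6015956369267412 0.09261606004747727 0.0
[ 2.26016053e-01 -8.55019504e-02  1.01910096e+02]
```

View pics/s8.png

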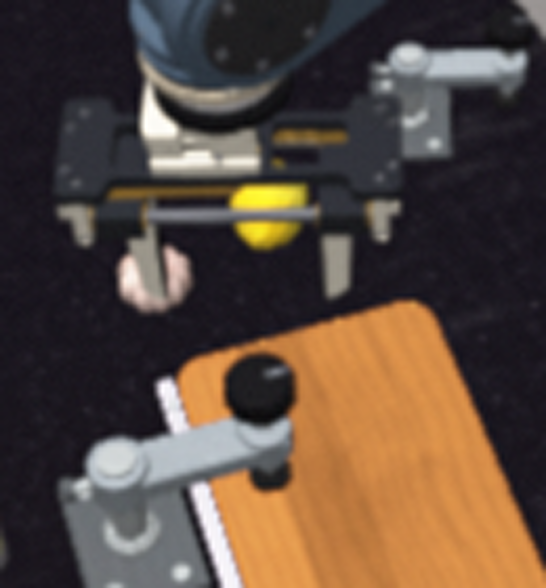

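```bash
python3 - <<'E'
from h import *
p=read_state()['position'];R=Ro.from_quat(read_state()['orientation'][[1,2,3,0]]).as_matrix()
for y in (-.05,.05):
  for z in(-.02,-.01,0,.01,.022):
    print(y,z,((proj("side",p+R@np.array([0,y,z]))-[220,120])*4.2).round(0))
E
```

```text
-0.05 -0.02 [163. 278.]
-0.05 -0.01 [165. 288.]
-0.05 0 [167. 298.]
-0.05 0.01 [169. 309.]
-0.05 0.022 [171. 320.]
0.05 -0.02 [333. 275.]
0.05 -0.01 [333. 286.]
0.05 0 [334. 296.]
0.05 0.01 [335. 306.]
0.05 0.022 [336. 318.]
```

The view shows the gripper centred over the knob, its fingertips at crop (160,298) and (335,297), which is about TCP level when open. The board's far edge lies along the rail. I'll half-close in the air to see where the tips are at the grasp width.

{"api": "carry_out", "payload": {"motion": [{"grip": 55, "delta_pos": [0, 0, 0], "dr": [0, 0, 0]}, {"grip": 55, "delta_pos": [0, 0, 0], "dr": [0, 0, 0]}, {"grip": 55, "delta_pos": [0, 0, 0], "dr": [0, 0, 0]}, {"grip": 55, "delta_pos": [0, 0, 0], "dr": [0, 0, 0]}, {"grip": 55, "delta_pos": [0, 0, 0], "dr": [0, 0, 0]}]}}

```text
time: 16.65
position: [0.6322, 0.0858, 0.2276]
orientation: [0.0, -0.521, 0.854, -0.0]
ft_force: [1.1, 0.4, 0.2]
opening: 0.0645
finger_force: 0.0
```

```bash
python3 st.py; python3 - <<'E'
from h import *
p=read_state()['position'];R=Ro.from_quat(read_state()['orientation'][[1,2,3,0]]).as_matrix()
s=cams.snapshot("side");c=cv2.resize(s[140:240,240:340],None,fx=5.8,fy=5.8,interpolation=2)
for y in (-.033,.033):
  for z,col in((-.01,(255,0,0)),(.005,(0,255,0)),(.022,(0,0,255))):
    q=(proj("side",p+R@np.array([0,y,z]))-[240,140])*5.8;cv2.circle(c,tuple(q.astype(int).tolist()),3,col,-1)
cv2.imwrite("pics/s9.png",c)
E
```

```text
16.65 [0.6321844  0.08583459 0.22755904] railx -0.04252552764862483 0.0010422452873323732 F [1.08381412 0.37626939 0.18793218] M [ 0.07313258 -0.08978113 -0.05103922] j6 -2.604256644340458 0.06446865441920058 0.0
```

View pics/s9.png

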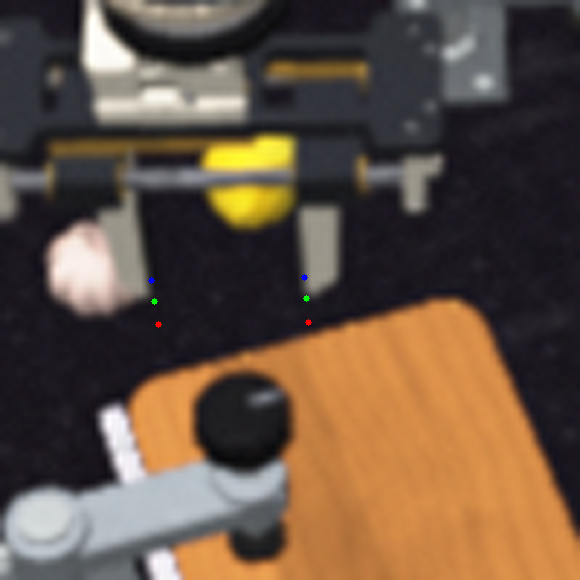

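The tips at (147,298) and (320,290) stay at about TCP level and don't extend when closing. So I take the tip as level with the TCP, and set TCP z ≈ 0.113 so that the pads cover the knob.

{"api": "carry_out", "payload": {"motion": [{"grip": 75, "delta_pos": [0, 0, 20], "dr": [0, 0, 0]}, {"grip": 75, "delta_pos": [0, 0, 40], "dr": [0, 0, 0]}, {"grip": 75, "delta_pos": [0, 0, 60], "dr": [0, 0, 0]}, {"grip": 75, "delta_pos": [0, 0, 75], "dr": [0, 0, 0]}, {"grip": 75, "delta_pos": [0, 0, 83], "dr": [0, 0, 0]}, {"grip": 75, "delta_pos": [0, 0, 86], "dr": [0, 0, 0]}, {"grip": 75, "delta_pos": [0, 0, 89], "dr": [0, 0, 0]}]}}

```text
time: 17.28
position: [0.6327, 0.0857, 0.1384]
orientation: [0.0, -0.521, 0.854, -0.0]
ft_force: [-0.1, 0.1, 0.9]
opening: 0.0751
finger_force: 0.0
```

{"api": "carry_out", "payload": {"motion": [{"grip": 75, "delta_pos": [0, 0, 5], "dr": [0, 0, 0]}, {"grip": 75, "delta_pos": [0, 0, 10], "dr": [0, 0, 0]}, {"grip": 75, "delta_pos": [0, 0, 15], "dr": [0, 0, 0]}]}}

```text
time: 17.53
position: [0.6327, 0.0857, 0.1233]
orientation: [0.0, -0.521, 0.854, -0.0]
ft_force: [-0.1, 0.2, -0.5]
opening: 0.075
finger_force: 0.0
```

{"api": "carry_out", "payload": {"motion": [{"grip": 75, "delta_pos": [0, 0, 4], "dr": [0, 0, 0]}, {"grip": 75, "delta_pos": [0, 0, 8], "dr": [0, 0, 0]}, {"grip": 75, "delta_pos": [0, 0, 10], "dr": [0, 0, 0]}]}}

```text
time: 17.78
position: [0.6323, 0.0857, 0.1126]
orientation: [-0.0, -0.521, 0.854, 0.0]
ft_force: [0.8, -0.4, 0.2]
opening: 0.0749
finger_force: 0.0
```

```bash
python3 st.py
```

```text
17.7833 [0.63229091 0.08571031 0.11255628] railx -0.04240052167178006 0.0009366221428938701 F [ 0.80332939 -0.36688931  0.22163635] M [ 0.07008363 -0.08579346 -0.01672417] j6 -2.6045280711829175 0.07485444615511767 0.0
```

Now I close on the knob.

{"api": "carry_out", "payload": {"motion": [{"grip": 42, "delta_pos": [0, 0, 0], "dr": [0, 0, 0]}, {"grip": 42, "delta_pos": [0, 0, 0], "dr": [0, 0, 0]}, {"grip": 42, "delta_pos": [0, 0, 0], "dr": [0, 0, 0]}, {"grip": 42, "delta_pos": [0, 0, 0], "dr": [0, 0, 0]}, {"grip": 42, "delta_pos": [0, 0, 0], "dr": [0, 0, 0]}, {"grip": 42, "delta_pos": [0, 0, 0], "dr": [0, 0, 0]}, {"grip": 42, "delta_pos": [0, 0, 0], "dr": [0, 0, 0]}, {"grip": 42, "delta_pos": [0, 0, 0], "dr": [0, 0, 0]}]}}

```text
time: 18.45
position: [0.6332, 0.0854, 0.1135]
orientation: [0.001, -0.521, 0.854, -0.001]
ft_force: [4.7, -3.5, -0.2]
opening: 0.0442
finger_force: 30.0
```

```bash
python3 st.py; python3 st.py
```

```text
18.45 [0.63319167 0.08540829 0.11346029] railx -0.04146315169837717 0.0007826506299380787 F [ 4.68976862 -3.54590047 -0.23069069] M [-0.2988014  -0.83855831  0.03215212] j6 -2.6045705330990883 0.044155440433007176 29.99637673026882
18.45 [0.63319167 0.08540829 0.11346029] railx -0.04146315169837717 0.0007826506299380787 F [ 4.68976862 -3.54590047 -0.23069069] M [-0.2988014  -0.83855831  0.03215212] j6 -2.6045705330990883 0.044155440433007176 29.99637673026882
```

Gripped: 44 mm opening, 30 N. I shift the tool 1.3 mm to centre it, then turn 35°, which is within the range where touch can't happen, to read the free friction torque.

{"api": "carry_out", "payload": {"motion": [{"grip": 42, "delta_pos": [0, -1.3, 0], "dr": [0, 0, 0]}, {"grip": 42, "delta_pos": [0, -1.3, 0.3], "dr": [0, 0, 7]}, {"grip": 42, "delta_pos": [0, -1.3, 0.6], "dr": [0, 0, 14]}, {"grip": 42, "delta_pos": [0, -1.3, 0.8], "dr": [0, 0, 18]}, {"grip": 42, "delta_pos": [0, -1.3, 0.8], "dr": [0, 0, 18]}]}}

```text
time: 18.87
position: [0.6336, 0.0852, 0.1126]
orientation: [-0.0, -0.379, 0.925, 0.0]
ft_force: [-0.0, -0.6, 2.6]
opening: 0.0443
finger_force: 30.0
```

```bash
python3 st.py
```

```text
18.8667 [0.63359236 0.08516564 0.11262215] railx -0.04102883896414426 0.000607261009467974 F [-0.03365459 -0.61355055  2.6042162 ] M [ 0.07671408 -0.05205384 -0.22191021] j6 -2.288347494766002 0.044333527697653155 30.00235665764194
```

{"api": "carry_out", "payload": {"motion": [{"grip": 42, "delta_pos": [0, 0, 0.3], "dr": [0, 0, 7]}, {"grip": 42, "delta_pos": [0, 0, 0.6], "dr": [0, 0, 14]}, {"grip": 42, "delta_pos": [0, 0, 0.8], "dr": [0, 0, 18]}, {"grip": 42, "delta_pos": [0, 0, 0.8], "dr": [0, 0, 18]}]}}

```text
time: 19.2
position: [0.6338, 0.085, 0.1118]
orientation: [0.0, -0.231, 0.973, -0.0]
ft_force: [1.1, -2.0, 2.1]
opening: 0.044
finger_force: 30.0
```

```bash
python3 st.py
```

```text
19.2 [0.63376474 0.08496989 0.11181863] railx -0.040827378706562216 0.000441637102414958 F [ 1.10474346 -1.98211183  2.08348241] M [-0.2118831  -0.23290649 -0.17004453] j6 -1.9767641063393842 0.04404348568566393 30.002485812292434
```

{"api": "carry_out", "payload": {"motion": [{"grip": 42, "delta_pos": [0, 0, 0.1], "dr": [0, 0, 2]}, {"grip": 42, "delta_pos": [0, 0, 0.2], "dr": [0, 0, 4]}]}}

```text
time: 19.37
position: [0.6338, 0.0849, 0.1117]
orientation: [0.0, -0.199, 0.98, -0.0]
ft_force: [1.5, -2.4, 3.6]
opening: 0.044
finger_force: 30.0
```

{"api": "carry_out", "payload": {"motion": [{"grip": 42, "delta_pos": [0, 0, 0.1], "dr": [0, 0, 2]}, {"grip": 42, "delta_pos": [0, 0, 0.2], "dr": [0, 0, 4]}]}}

```text
time: 19.53
position: [0.6338, 0.0848, 0.1115]
orientation: [0.0, -0.165, 0.986, -0.0]
ft_force: [0.7, -2.9, 4.2]
opening: 0.0442
finger_force: 30.0
```

```bash
python3 st.py
```

```text
19.5333 [0.63383509 0.08484471 0.11149802] railx -0.0407379221587269 0.0003293433878810918 F [ 0.7401887  -2.93257867  4.17327931] M [-0.31005363 -0.27756529  0.2152318 ] j6 -1.841309302970419 0.04423255970741696 29.999011988402344
```

{"api": "carry_out", "payload": {"motion": [{"grip": 42, "delta_pos": [0, 0, 0], "dr": [0, 0, 0]}, {"grip": 42, "delta_pos": [0, 0, 0], "dr": [0, 0, 0]}, {"grip": 42, "delta_pos": [0, 0, 0], "dr": [0, 0, 0]}]}}

```text
time: 19.78
position: [0.6339, 0.0849, 0.1115]
orientation: [0.0, -0.164, 0.986, -0.0]
ft_force: [1.1, -3.6, 4.7]
opening: 0.044
finger_force: 30.0
```

```bash
python3 st.py
```

```text
19.7833 [0.63385168 0.08490726 0.11148487] railx -0.04073155007787206 0.00039373875691344054 F [ 1.12746522 -3.63214714  4.7222609 ] M [-0.53277675 -0.28297398  0.12523623] j6 -1.8406344779468877 0.044007188177810505 30.001541217206977
```

```bash
cat > m.py <<'E'
from h import *
s=read_state();print(s['time'],"Mz %.3f j6 %.4f z %.4f"%(s['torque'][2],s['joint_pos'][5],s['position'][2]),s['ft_force'].round(1))
E
python3 m.py
```

```text
19.7833 Mz 0.125 j6 -1.8406 z 0.1115 [ 1.1 -3.6  4.7]
```

{"api": "carry_out", "payload": {"motion": [{"grip": 42, "delta_pos": [0, 0, 0.1], "dr": [0, 0, 1.5]}, {"grip": 42, "delta_pos": [0, 0, 0.1], "dr": [0, 0, 3]}, {"grip": 42, "delta_pos": [0, 0, 0.2], "dr": [0, 0, 4.5]}, {"grip": 42, "delta_pos": [0, 0, 0.2], "dr": [0, 0, 6]}]}}

```text
time: 20.12
position: [0.6339, 0.0848, 0.1112]
orientation: [0.0, -0.112, 0.994, -0.0]
ft_force: [1.2, -4.2, 4.2]
opening: 0.0446
finger_force: 30.0
```

```bash
python3 m.py
```

```text
20.1167 Mz 0.238 j6 -1.7342 z 0.1112 [ 1.2 -4.2  4.2]
```

{"api": "carry_out", "payload": {"motion": [{"grip": 42, "delta_pos": [0, 0, 0.1], "dr": [0, 0, 1.5]}, {"grip": 42, "delta_pos": [0, 0, 0.1], "dr": [0, 0, 3]}, {"grip": 42, "delta_pos": [0, 0, 0.2], "dr": [0, 0, 4.5]}, {"grip": 42, "delta_pos": [0, 0, 0.2], "dr": [0, 0, 6]}]}}

```text
time: 20.45
position: [0.6339, 0.0847, 0.111]
orientation: [0.0, -0.06, 0.998, -0.0]
ft_force: [1.8, -4.6, 2.8]
opening: 0.0443
finger_force: 30.0
```

```bash
python3 m.py
```

```text
20.45 Mz 0.247 j6 -1.6294 z 0.1110 [ 1.8 -4.6  2.8]
```

{"api": "carry_out", "payload": {"motion": [{"grip": 42, "delta_pos": [0, 0, 0.1], "dr": [0, 0, 1.5]}, {"grip": 42, "delta_pos": [0, 0, 0.1], "dr": [0, 0, 3]}, {"grip": 42, "delta_pos": [0, 0, 0.2], "dr": [0, 0, 4.5]}, {"grip": 42, "delta_pos": [0, 0, 0.2], "dr": [0, 0, 6]}]}}

```text
time: 20.78
position: [0.6339, 0.0846, 0.1107]
orientation: [0.0, -0.007, 1.0, -0.0]
ft_force: [1.7, -5.0, 3.0]
opening: 0.0442
finger_force: 30.0
```

```bash
python3 m.py
```

```text
20.7833 Mz 0.298 j6 -1.5247 z 0.1107 [ 1.7 -5.   3. ]
```

{"api": "carry_out", "payload": {"motion": [{"grip": 42, "delta_pos": [0, 0, 0.1], "dr": [0, 0, 1.5]}, {"grip": 42, "delta_pos": [0, 0, 0.1], "dr": [0, 0, 3]}, {"grip": 42, "delta_pos": [0, 0, 0.2], "dr": [0, 0, 4.5]}, {"grip": 42, "delta_pos": [0, 0, 0.2], "dr": [0, 0, 6]}]}}

```text
time: 21.12
position: [0.6339, 0.0845, 0.1105]
orientation: [0.0, 0.045, 0.999, -0.0]
ft_force: [2.1, -5.7, 3.4]
opening: 0.0441
finger_force: 30.0
```

```bash
python3 m.py
```

```text
21.1167 Mz 0.305 j6 -1.4200 z 0.1105 [ 2.1 -5.7  3.4]
```

Friction reads about 0.25 to 0.30 as told. I continue, re-centring by 1 mm.

{"api": "carry_out", "payload": {"motion": [{"grip": 42, "delta_pos": [-0.4, -0.4, 0.1], "dr": [0, 0, 1.5]}, {"grip": 42, "delta_pos": [-0.4, -0.8, 0.1], "dr": [0, 0, 3]}, {"grip": 42, "delta_pos": [-0.4, -1, 0.2], "dr": [0, 0, 4.5]}, {"grip": 42, "delta_pos": [-0.4, -1, 0.3], "dr": [0, 0, 6]}]}}

```text
time: 21.45
position: [0.6339, 0.0843, 0.1102]
orientation: [0.0, 0.097, 0.995, 0.0]
ft_force: [0.0, -0.8, 4.1]
opening: 0.0445
finger_force: 30.0
```

```bash
python3 m.py
```

```text
21.45 Mz 0.262 j6 -1.3170 z 0.1102 [ 0.  -0.8  4.1]
```

{"api": "carry_out", "payload": {"motion": [{"grip": 42, "delta_pos": [0, 0, 0.1], "dr": [0, 0, 1.5]}, {"grip": 42, "delta_pos": [0, 0, 0.1], "dr": [0, 0, 3]}, {"grip": 42, "delta_pos": [0, 0, 0.2], "dr": [0, 0, 4.5]}, {"grip": 42, "delta_pos": [0, 0, 0.3], "dr": [0, 0, 6]}]}}

```text
time: 21.78
position: [0.6339, 0.0842, 0.1099]
orientation: [-0.0, 0.149, 0.989, 0.0]
ft_force: [1.1, -1.9, 4.8]
opening: 0.0438
finger_force: 30.0
```

```bash
python3 m.py
```

```text
21.7833 Mz 0.248 j6 -1.2122 z 0.1099 [ 1.1 -1.9  4.8]
```

{"api": "carry_out", "payload": {"motion": [{"grip": 42, "delta_pos": [0, 0, 0.1], "dr": [0, 0, 1.5]}, {"grip": 42, "delta_pos": [0, 0, 0.1], "dr": [0, 0, 3]}, {"grip": 42, "delta_pos": [0, 0, 0.2], "dr": [0, 0, 4.5]}, {"grip": 42, "delta_pos": [0, 0, 0.3], "dr": [0, 0, 6]}]}}

```text
time: 22.12
position: [0.6339, 0.0841, 0.1096]
orientation: [0.0, 0.201, 0.98, 0.0]
ft_force: [-1.0, -2.4, 5.7]
opening: 0.0441
finger_force: 30.0
```

```bash
python3 m.py
```

```text
22.1167 Mz 0.268 j6 -1.1075 z 0.1096 [-1.  -2.4  5.7]
```

{"api": "carry_out", "payload": {"motion": [{"grip": 42, "delta_pos": [0, 0, 0.1], "dr": [0, 0, 1.5]}, {"grip": 42, "delta_pos": [0, 0, 0.1], "dr": [0, 0, 3]}, {"grip": 42, "delta_pos": [0, 0, 0.2], "dr": [0, 0, 4.5]}, {"grip": 42, "delta_pos": [0, 0, 0.3], "dr": [0, 0, 6]}]}}

```text
time: 22.45
position: [0.6338, 0.084, 0.1094]
orientation: [-0.0, 0.252, 0.968, -0.0]
ft_force: [-1.1, -3.1, 5.7]
opening: 0.0445
finger_force: 30.0
```

```bash
python3 m.py
```

```text
22.45 Mz 0.277 j6 -1.0027 z 0.1094 [-1.1 -3.1  5.7]
```

{"api": "carry_out", "payload": {"motion": [{"grip": 42, "delta_pos": [0, 0, 0.1], "dr": [0, 0, 1.5]}, {"grip": 42, "delta_pos": [0, 0, 0.1], "dr": [0, 0, 3]}, {"grip": 42, "delta_pos": [0, 0, 0.2], "dr": [0, 0, 4.5]}, {"grip": 42, "delta_pos": [0, 0, 0.3], "dr": [0, 0, 6]}]}}

```text
time: 22.78
position: [0.6338, 0.084, 0.1091]
orientation: [-0.0, 0.302, 0.953, -0.0]
ft_force: [-1.1, -3.6, 6.9]
opening: 0.0439
finger_force: 30.0
```

```bash
python3 m.py
```

```text
22.7833 Mz 0.264 j6 -0.8981 z 0.1091 [-1.1 -3.6  6.9]
```

{"api": "carry_out", "payload": {"motion": [{"grip": 42, "delta_pos": [0, 0, 0.1], "dr": [0, 0, 1.5]}, {"grip": 42, "delta_pos": [0, 0, 0.1], "dr": [0, 0, 3]}, {"grip": 42, "delta_pos": [0, 0, 0.2], "dr": [0, 0, 4.5]}, {"grip": 42, "delta_pos": [0, 0, 0.3], "dr": [0, 0, 6]}]}}

```text
time: 23.12
position: [0.6338, 0.0839, 0.1088]
orientation: [-0.0, 0.351, 0.936, -0.0]
ft_force: [-2.8, -3.1, 7.4]
opening: 0.0442
finger_force: 30.0
```

```bash
python3 m.py
```

```text
23.1167 Mz 0.310 j6 -0.7933 z 0.1088 [-2.8 -3.1  7.4]
```

{"api": "carry_out", "payload": {"motion": [{"grip": 42, "delta_pos": [0, 0, 0.0], "dr": [0, 0, 1.5]}, {"grip": 42, "delta_pos": [0, 0, 0.1], "dr": [0, 0, 3]}, {"grip": 42, "delta_pos": [0, 0, 0.1], "dr": [0, 0, 4.5]}, {"grip": 42, "delta_pos": [0, 0, 0.2], "dr": [0, 0, 6]}]}}

```text
time: 23.45
position: [0.6337, 0.0838, 0.1086]
orientation: [-0.0, 0.4, 0.917, -0.0]
ft_force: [-1.6, -5.2, 5.7]
opening: 0.0445
finger_force: 30.0
```

```bash
python3 m.py
```

```text
23.45 Mz 0.254 j6 -0.6886 z 0.1086 [-1.6 -5.2  5.7]
```

{"api": "carry_out", "payload": {"motion": [{"grip": 42, "delta_pos": [0, 0, 0.0], "dr": [0, 0, 1.5]}, {"grip": 42, "delta_pos": [0, 0, 0.1], "dr": [0, 0, 3]}, {"grip": 42, "delta_pos": [0, 0, 0.1], "dr": [0, 0, 4.5]}, {"grip": 42, "delta_pos": [0, 0, 0.2], "dr": [0, 0, 6]}]}}

```text
time: 23.78
position: [0.6336, 0.0838, 0.1083]
orientation: [-0.0, 0.447, 0.894, -0.0]
ft_force: [-1.8, -4.6, 6.2]
opening: 0.0443
finger_force: 30.0
```

```bash
python3 m.py
```

```text
23.7833 Mz 0.227 j6 -0.5839 z 0.1083 [-1.8 -4.6  6.2]
```

{"api": "carry_out", "payload": {"motion": [{"grip": 42, "delta_pos": [0, 0, 0.0], "dr": [0, 0, 1.5]}, {"grip": 42, "delta_pos": [0, 0, 0.1], "dr": [0, 0, 3]}, {"grip": 42, "delta_pos": [0, 0, 0.1], "dr": [0, 0, 4.5]}, {"grip": 42, "delta_pos": [0, 0, 0.2], "dr": [0, 0, 6]}]}}

```text
time: 24.12
position: [0.6335, 0.0837, 0.1081]
orientation: [-0.0, 0.494, 0.87, -0.001]
ft_force: [-2.8, -5.1, 5.9]
opening: 0.0445
finger_force: 30.0
```

```bash
python3 m.py
```

```text
24.1167 Mz 0.286 j6 -0.4792 z 0.1081 [-2.8 -5.1  5.9]
```

{"api": "carry_out", "payload": {"motion": [{"grip": 42, "delta_pos": [0, 0, 0.0], "dr": [0, 0, 1.5]}, {"grip": 42, "delta_pos": [0, 0, 0.1], "dr": [0, 0, 3]}, {"grip": 42, "delta_pos": [0, 0, 0.1], "dr": [0, 0, 4.5]}, {"grip": 42, "delta_pos": [0, 0, 0.2], "dr": [0, 0, 6]}]}}

```text
time: 24.45
position: [0.6334, 0.0837, 0.1078]
orientation: [-0.0, 0.538, 0.843, -0.001]
ft_force: [-2.0, -5.7, 5.7]
opening: 0.0442
finger_force: 30.0
```

```bash
python3 m.py
```

```text
24.45 Mz 0.283 j6 -0.3744 z 0.1078 [-2.  -5.7  5.7]
```

{"api": "carry_out", "payload": {"motion": [{"grip": 42, "delta_pos": [0, 0, 0.0], "dr": [0, 0, 1.5]}, {"grip": 42, "delta_pos": [0, 0, 0.1], "dr": [0, 0, 3]}, {"grip": 42, "delta_pos": [0, 0, 0.1], "dr": [0, 0, 4.5]}, {"grip": 42, "delta_pos": [0, 0, 0.2], "dr": [0, 0, 6]}]}}

```text
time: 24.78
position: [0.6334, 0.0836, 0.1075]
orientation: [-0.0, 0.582, 0.813, -0.001]
ft_force: [-2.9, -4.8, 5.7]
opening: 0.0441
finger_force: 30.0
```

```bash
python3 m.py
```

```text
24.7833 Mz 0.248 j6 -0.2697 z 0.1075 [-2.9 -4.8  5.7]
```

{"api": "carry_out", "payload": {"motion": [{"grip": 42, "delta_pos": [0, 0, 0.0], "dr": [0, 0, 1.5]}, {"grip": 42, "delta_pos": [0, 0, 0.1], "dr": [0, 0, 3]}, {"grip": 42, "delta_pos": [0, 0, 0.1], "dr": [0, 0, 4.5]}, {"grip": 42, "delta_pos": [0, 0, 0.2], "dr": [0, 0, 6]}]}}

```text
time: 25.12
position: [0.6332, 0.0836, 0.1072]
orientation: [-0.0, 0.624, 0.782, -0.001]
ft_force: [-3.4, -5.2, 5.3]
opening: 0.0443
finger_force: 30.0
```

```bash
python3 m.py
```

```text
25.1167 Mz 0.232 j6 -0.1650 z 0.1072 [-3.4 -5.2  5.3]
```

{"api": "carry_out", "payload": {"motion": [{"grip": 42, "delta_pos": [-0.3, -0.3, 0.1], "dr": [0, 0, 1.5]}, {"grip": 42, "delta_pos": [-0.6, -0.6, 0.1], "dr": [0, 0, 3]}, {"grip": 42, "delta_pos": [-0.8, -0.8, 0.2], "dr": [0, 0, 4.5]}, {"grip": 42, "delta_pos": [-0.8, -0.8, 0.2], "dr": [0, 0, 6]}]}}

```text
time: 25.45
position: [0.6331, 0.0834, 0.107]
orientation: [-0.0, 0.664, 0.748, 0.0]
ft_force: [-0.3, -1.2, 3.4]
opening: 0.0443
finger_force: 30.0
```

```bash
python3 m.py
```

```text
25.45 Mz 0.258 j6 -0.0617 z 0.1070 [-0.3 -1.2  3.4]
```

{"api": "carry_out", "payload": {"motion": [{"grip": 42, "delta_pos": [0, 0, 0.1], "dr": [0, 0, 1.5]}, {"grip": 42, "delta_pos": [0, 0, 0.1], "dr": [0, 0, 3]}, {"grip": 42, "delta_pos": [0, 0, 0.2], "dr": [0, 0, 4.5]}, {"grip": 42, "delta_pos": [0, 0, 0.3], "dr": [0, 0, 6]}]}}

```text
time: 25.78
position: [0.633, 0.0834, 0.1068]
orientation: [-0.0, 0.702, 0.712, -0.0]
ft_force: [-1.6, -0.2, 4.0]
opening: 0.0444
finger_force: 30.0
```

```bash
python3 m.py
```

```text
25.7833 Mz 0.317 j6 0.0430 z 0.1068 [-1.6 -0.2  4. ]
```

{"api": "carry_out", "payload": {"motion": [{"grip": 42, "delta_pos": [0, 0, 0.0], "dr": [0, 0, 1.5]}, {"grip": 42, "delta_pos": [0, 0, 0.1], "dr": [0, 0, 3]}, {"grip": 42, "delta_pos": [0, 0, 0.1], "dr": [0, 0, 4.5]}, {"grip": 42, "delta_pos": [0, 0, 0.2], "dr": [0, 0, 6]}]}}

```text
time: 26.12
position: [0.6329, 0.0834, 0.1065]
orientation: [-0.0, 0.738, 0.675, -0.0]
ft_force: [-0.9, -0.7, 4.9]
opening: 0.0442
finger_force: 30.0
```

```bash
python3 m.py
```

```text
26.1167 Mz 0.281 j6 0.1477 z 0.1065 [-0.9 -0.7  4.9]
```

{"api": "carry_out", "payload": {"motion": [{"grip": 42, "delta_pos": [0, 0, 0.1], "dr": [0, 0, 1.5]}, {"grip": 42, "delta_pos": [0, 0, 0.1], "dr": [0, 0, 3]}, {"grip": 42, "delta_pos": [0, 0, 0.2], "dr": [0, 0, 4.5]}, {"grip": 42, "delta_pos": [0, 0, 0.3], "dr": [0, 0, 6]}]}}

```text
time: 26.45
position: [0.6328, 0.0834, 0.1062]
orientation: [-0.0, 0.772, 0.635, -0.0]
ft_force: [-1.7, -0.4, 3.0]
opening: 0.0441
finger_force: 30.0
```

```bash
python3 m.py
```

```text
26.45 Mz 0.276 j6 0.2524 z 0.1062 [-1.7 -0.4  3. ]
```

{"api": "carry_out", "payload": {"motion": [{"grip": 42, "delta_pos": [0, 0, 0.0], "dr": [0, 0, 1.5]}, {"grip": 42, "delta_pos": [0, 0, 0.1], "dr": [0, 0, 3]}, {"grip": 42, "delta_pos": [0, 0, 0.1], "dr": [0, 0, 4.5]}, {"grip": 42, "delta_pos": [0, 0, 0.2], "dr": [0, 0, 6]}]}}

```text
time: 26.78
position: [0.6327, 0.0834, 0.106]
orientation: [-0.0, 0.805, 0.594, -0.0]
ft_force: [-2.6, 0.4, 4.1]
opening: 0.0441
finger_force: 30.0
```

```bash
python3 m.py
```

```text
26.7833 Mz 0.285 j6 0.3572 z 0.1060 [-2.6  0.4  4.1]
```

{"api": "carry_out", "payload": {"motion": [{"grip": 42, "delta_pos": [0, 0, 0.1], "dr": [0, 0, 1.5]}, {"grip": 42, "delta_pos": [0, 0, 0.1], "dr": [0, 0, 3]}, {"grip": 42, "delta_pos": [0, 0, 0.2], "dr": [0, 0, 4.5]}, {"grip": 42, "delta_pos": [0, 0, 0.3], "dr": [0, 0, 6]}]}}

```text
time: 27.12
position: [0.6326, 0.0835, 0.1057]
orientation: [-0.001, 0.835, 0.551, -0.001]
ft_force: [-3.2, -0.4, 4.7]
opening: 0.0442
finger_force: 30.0
```

```bash
python3 m.py
```

```text
27.1167 Mz 0.274 j6 0.4619 z 0.1057 [-3.2 -0.4  4.7]
```

{"api": "carry_out", "payload": {"motion": [{"grip": 42, "delta_pos": [0, 0, 0.0], "dr": [0, 0, 1.5]}, {"grip": 42, "delta_pos": [0, 0, 0.1], "dr": [0, 0, 3]}, {"grip": 42, "delta_pos": [0, 0, 0.1], "dr": [0, 0, 4.5]}, {"grip": 42, "delta_pos": [0, 0, 0.2], "dr": [0, 0, 6]}]}}

```text
time: 27.45
position: [0.6326, 0.0835, 0.1055]
orientation: [-0.001, 0.862, 0.506, -0.001]
ft_force: [-3.5, -0.1, 6.6]
opening: 0.0448
finger_force: 30.0
```

```bash
python3 m.py
```

```text
27.45 Mz 0.322 j6 0.5666 z 0.1055 [-3.5 -0.1  6.6]
```

{"api": "carry_out", "payload": {"motion": [{"grip": 42, "delta_pos": [0, 0, 0.1], "dr": [0, 0, 1.5]}, {"grip": 42, "delta_pos": [0, 0, 0.1], "dr": [0, 0, 3]}, {"grip": 42, "delta_pos": [0, 0, 0.2], "dr": [0, 0, 4.5]}, {"grip": 42, "delta_pos": [0, 0, 0.3], "dr": [0, 0, 6]}]}}

```text
time: 27.78
position: [0.6325, 0.0836, 0.1054]
orientation: [-0.001, 0.888, 0.461, -0.001]
ft_force: [-5.2, -1.0, 7.6]
opening: 0.0441
finger_force: 30.0
```

```bash
python3 m.py
```

```text
27.7833 Mz 0.418 j6 0.6712 z 0.1054 [-5.2 -1.   7.6]
```

{"api": "carry_out", "payload": {"motion": [{"grip": 42, "delta_pos": [0, 0, 0.0], "dr": [0, 0, 1.5]}, {"grip": 42, "delta_pos": [0, 0, 0.1], "dr": [0, 0, 3]}, {"grip": 42, "delta_pos": [0, 0, 0.1], "dr": [0, 0, 4.5]}, {"grip": 42, "delta_pos": [0, 0, 0.2], "dr": [0, 0, 6]}]}}

```text
time: 28.12
position: [0.6324, 0.0836, 0.1052]
orientation: [-0.001, 0.91, 0.414, -0.001]
ft_force: [-5.2, 0.1, 6.9]
opening: 0.0446
finger_force: 30.0
```

```bash
python3 m.py
```

```text
28.1167 Mz 0.467 j6 0.7758 z 0.1052 [-5.2  0.1  6.9]
```

{"api": "carry_out", "payload": {"motion": [{"grip": 42, "delta_pos": [0, 0, 0.1], "dr": [0, 0, 1.5]}, {"grip": 42, "delta_pos": [0, 0, 0.1], "dr": [0, 0, 3]}, {"grip": 42, "delta_pos": [0, 0, 0.2], "dr": [0, 0, 4.5]}, {"grip": 42, "delta_pos": [0, 0, 0.3], "dr": [0, 0, 6]}]}}

```text
time: 28.45
position: [0.6323, 0.0837, 0.1049]
orientation: [-0.001, 0.931, 0.365, -0.001]
ft_force: [-6.0, 0.8, 7.6]
opening: 0.0443
finger_force: 30.0
```

```bash
python3 m.py
```

```text
28.45 Mz 0.444 j6 0.8806 z 0.1049 [-6.   0.8  7.6]
```

Touch: Mz steps from 0.28 to 0.44 at j6 ≈ 0.60, and the tool is now 16° past it. I turn on by 74° to reach a quarter turn, still slowly.

{"api": "carry_out", "payload": {"motion": [{"grip": 42, "delta_pos": [-0.4, -0.4, 0.1], "dr": [0, 0, 3]}, {"grip": 42, "delta_pos": [-0.7, -0.7, 0.2], "dr": [0, 0, 6]}, {"grip": 42, "delta_pos": [-0.7, -0.7, 0.4], "dr": [0, 0, 9]}, {"grip": 42, "delta_pos": [-0.7, -0.7, 0.5], "dr": [0, 0, 12]}, {"grip": 42, "delta_pos": [-0.7, -0.7, 0.6], "dr": [0, 0, 15]}, {"grip": 42, "delta_pos": [-0.7, -0.7, 0.8], "dr": [0, 0, 18]}, {"grip": 42, "delta_pos": [-0.7, -0.7, 0.9], "dr": [0, 0, 21]}, {"grip": 42, "delta_pos": [-0.7, -0.7, 1.0], "dr": [0, 0, 24]}]}}

```text
time: 29.12
position: [0.632, 0.084, 0.1039]
orientation: [-0.0, 0.987, 0.163, -0.0]
ft_force: [-1.0, 2.6, 5.1]
opening: 0.044
finger_force: 30.0
```

```bash
python3 m.py
```

```text
29.1167 Mz 0.422 j6 1.3009 z 0.1039 [-1.   2.6  5.1]
```

{"api": "carry_out", "payload": {"motion": [{"grip": 42, "delta_pos": [0, 0, 0.1], "dr": [0, 0, 3]}, {"grip": 42, "delta_pos": [0, 0, 0.2], "dr": [0, 0, 6]}, {"grip": 42, "delta_pos": [0, 0, 0.4], "dr": [0, 0, 9]}, {"grip": 42, "delta_pos": [0, 0, 0.5], "dr": [0, 0, 12]}, {"grip": 42, "delta_pos": [0, 0, 0.6], "dr": [0, 0, 15]}, {"grip": 42, "delta_pos": [0, 0, 0.8], "dr": [0, 0, 18]}, {"grip": 42, "delta_pos": [0, 0, 0.9], "dr": [0, 0, 21]}, {"grip": 42, "delta_pos": [0, 0, 1.0], "dr": [0, 0, 24]}]}}

```text
time: 29.78
position: [0.6319, 0.0843, 0.1029]
orientation: [-0.001, 0.999, -0.045, -0.0]
ft_force: [-0.7, 4.1, 4.9]
opening: 0.0443
finger_force: 30.0
```

```bash
python3 m.py
```

```text
29.7833 Mz 0.445 j6 1.7197 z 0.1029 [-0.7  4.1  4.9]
```

{"api": "carry_out", "payload": {"motion": [{"grip": 42, "delta_pos": [0, -0.4, 0.1], "dr": [0, 0, 3]}, {"grip": 42, "delta_pos": [0, -0.4, 0.2], "dr": [0, 0, 6]}, {"grip": 42, "delta_pos": [0, -0.4, 0.4], "dr": [0, 0, 9]}, {"grip": 42, "delta_pos": [0, -0.4, 0.5], "dr": [0, 0, 12]}, {"grip": 42, "delta_pos": [0, -0.4, 0.6], "dr": [0, 0, 15]}, {"grip": 42, "delta_pos": [0, -0.4, 0.8], "dr": [0, 0, 18]}, {"grip": 42, "delta_pos": [0, -0.4, 0.9], "dr": [0, 0, 21]}]}}

```text
time: 30.37
position: [0.632, 0.0847, 0.102]
orientation: [-0.001, 0.974, -0.227, -0.0]
ft_force: [-1.1, 4.4, 4.7]
opening: 0.0442
finger_force: 30.0
```

```bash
python3 m.py
```

```text
30.3667 Mz 0.428 j6 2.0868 z 0.1020 [-1.1  4.4  4.7]
```

{"api": "carry_out", "payload": {"motion": [{"grip": 42, "delta_pos": [0, 0, 0.1], "dr": [0, 0, 2]}, {"grip": 42, "delta_pos": [0, 0, 0.2], "dr": [0, 0, 4]}, {"grip": 42, "delta_pos": [0, 0, 0.2], "dr": [0, 0, 4]}, {"grip": 42, "delta_pos": [0, 0, 0.2], "dr": [0, 0, 4]}]}}

```text
time: 30.7
position: [0.6321, 0.0847, 0.1018]
orientation: [-0.001, 0.966, -0.26, -0.0]
ft_force: [-1.4, 6.2, 5.0]
opening: 0.0444
finger_force: 30.0
```

```bash
python3 m.py
```

```text
30.7 Mz 0.195 j6 2.1547 z 0.1018 [-1.4  6.2  5. ]
```

Torque stayed flat near 0.44 instead of climbing to 0.49, so a slip in the grip is possible. I release, lift and read the knob's index mark.

{"api": "carry_out", "payload": {"motion": [{"grip": 75, "delta_pos": [0, 0, 0], "dr": [0, 0, 0]}, {"grip": 75, "delta_pos": [0, 0, 0], "dr": [0, 0, 0]}, {"grip": 75, "delta_pos": [0, 0, 0], "dr": [0, 0, 0]}, {"grip": 75, "delta_pos": [0, 0, 0], "dr": [0, 0, 0]}, {"grip": 75, "delta_pos": [0, 0, -30], "dr": [0, 0, 0]}, {"grip": 75, "delta_pos": [0, 0, -60], "dr": [0, 0, 0]}, {"grip": 75, "delta_pos": [0, 0, -90], "dr": [0, 0, 0]}, {"grip": 75, "delta_pos": [0, 0, -125], "dr": [0, 0, 0]}]}}

```text
time: 31.37
position: [0.6317, 0.0833, 0.2271]
orientation: [0.0, 0.965, -0.261, -0.001]
ft_force: [-0.3, -0.2, 0.4]
opening: 0.0746
finger_force: 0.0
```

{"api": "carry_out", "payload": {"motion": [{"grip": 75, "delta_pos": [-30, 0, 0], "dr": [0, 0, 0]}, {"grip": 75, "delta_pos": [-70, 0, 0], "dr": [0, 0, 0]}, {"grip": 75, "delta_pos": [-110, 0, 0], "dr": [0, 0, 0]}, {"grip": 75, "delta_pos": [-150, 0, 0], "dr": [0, 0, 0]}, {"grip": 75, "delta_pos": [-190, 0, 0], "dr": [0, 0, 0]}, {"grip": 75, "delta_pos": [-210, 0, 0], "dr": [0, 0, 0]}, {"grip": 75, "delta_pos": [-210, 0, 0], "dr": [0, 0, 0]}]}}

```text
time: 31.95
position: [0.4479, 0.1907, 0.2269]
orientation: [0.0, 0.966, -0.259, -0.0]
ft_force: [-0.2, 0.1, 0.1]
opening: 0.075
finger_force: 0.0
```

```bash
python3 edge.py; python3 st.py; cat > mark.py <<'E'
from h import *
# index mark direction on the knob's top face, mapped to the world at its height
def mark(ims,n,z,box):
    x0,x1,y0,y1=box
    im=np.mean([i.astype(float) for i in ims],0).max(2)[y0:y1,x0:x1]
    print(n);print(im.round().astype(int))
t=[cams.snapshot("top") for _ in range(2)];s=[cams.snapshot("side") for _ in range(2)]
mark([cv2.imread("pics/t7.png")],"top before",.14,(305,331,134,157))
mark(t,"top now",.13,(305,331,134,157))
mark([cv2.imread("pics/s7.png")],"side before",.14,(272,294,202,222));mark(s,"side now",.13,(272,294,202,222))
E
python3 mark.py
```

```text
145 -0.004 0.101 | 145 -0.0029 0.065 | 147 -0.0043 -0.054 | 147 -0.0036 -0.077 | 147 -0.0029 -0.101 | 
32.0 [0.44978926 0.18997503 0.22707695] railx -0.23921200148620536 0.07464563922844081 F [ 0.59343107  0.17600508 -0.20509562] M [ 0.04793884 -0.06381833 -0.00862542] j6 2.400398888597023 0.0753249410222869 0.0
top before
[[108 111 109 108 106 104 108 102  92  83  72  65  65  70  81  93 105 117
  134 140 128 115 108 108 108 105]
 [108 108 109 105  96  85  76  65  59  57  55  54  54  53  55  60  64  78
  101 120 117 110 109 107 108 106]
 [109 107 104  97  82  70  58  54  54  54  55  51  54  54  54  53  52  57
   73  91 102 104 108 105 108 107]
 [106 103  94  82  65  55  53  53  53  54  52  56  55  54  53  54  53  53
   58  64  80  92 102 106 107 108]
 [ 96  94  81  62  53  54  55  52  55  53  55  56  55  57  58  58  58  52
   55  55  62  76  92 101 104 104]
 [ 92  84  68  58  52  51  53  53  55  53  55  55  58  54  55  54  56  56
   54  55  55  65  79  88  92  93]
 [131 111  81  56  54  54  55  57  55  55  55  56  56  55  54  55  57  56
   56  53  53  59  74  87  93  94]
 [183 145  9
[... 7291 characters left out ...]
4  34  34  34  34  34  29  38
  107 185 200 202]
 [222 158  64  30  34  34  34  34  33  34  34  33  34  34  33  30  27  41
  115 189 200 200]
 [219 146  54  28  32  34  32  35  33  35  36  34  34  33  32  29  24  42
  118 192 201 198]
 [218 150  56  24  30  33  34  34  34  33  34  35  34  32  30  25  19  34
  114 194 204 200]
 [222 174  82  25  25  28  32  34  35  36  36  32  30  28  25  23  17  44
  122 196 206 200]
 [219 194 124  46  18  18  23  28  31  31  29  28  23  21  19  18  28  82
  160 203 207 202]
 [199 192 168  86  22  14  16  20  22  20  22  22  20  16  15  18  51 120
  188 208 208 204]
 [202 205 190 132  72  34  18  16  14  16  16  15  15  16  28  59  92 142
  196 207 205 204]]
```

The index mark turned from straight down (col 316) to right and about 6° down. That is about 276°, against 273° of tool turn, so there was no slip and the knob stands about 90° past touch. The board edge hasn't moved. I hand in.

```bash
python3 -c "
from cell import order
print(order.finish_job())"
```

```text
the job is handed in; nothing more can be done
None
```

I pushed the board home against the backstop, turned the knob to first touch and about 90° further, let go and handed the job in; the hand-in gave no verdict, so I don't know whether it passed.

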